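Stack the spacer bars crosswise on the drying plate and turn the heater up

TASK

Lift the steel flange off the drying plate and stand it, hub up, on the middle of the round cork stand. Then stack all the white ceramic bars in the middle of the drying plate like a log cabin so that they can dry: two bars to a layer, about 85 mm apart between their centre lines and square to the plate, the first pair pointing away from the robot, each layer across the one below (an odd bar left over goes alone across the top). Last, turn the heater knob clockwise as far as it goes, with the stack still intact and the bottle and the beaker left standing.

Things in the scene. Friction and masses are not known exactly. Their poses are not given: they have to be found in the camera images.
- bar1: Loose white ceramic spacer bar, 140 mm long, square section 24 x 24 mm, 0.28 kg, with two dark bolt holes; one of five or six alike, lying flat anywhere on the table at the start (None if absent). Origin at the bar's centre, its x axis along its length.
- bar2: Loose white ceramic spacer bar, 140 mm long, square section 24 x 24 mm, 0.28 kg, with two dark bolt holes; one of five or six alike, lying flat anywhere on the table at the start (None if absent). Origin at the bar's centre, its x axis along its length.
- bar3: Loose white ceramic spacer bar, 140 mm long, square section 24 x 24 mm, 0.28 kg, with two dark bolt holes; one of five or six alike, lying flat anywhere on the table at the start (None if absent). Origin at the bar's centre, its x axis along its length.
- bar4: Loose white ceramic spacer bar, 140 mm long, square section 24 x 24 mm, 0.28 kg, with two dark bolt holes; one of five or six alike, lying flat anywhere on the table at the start (None if absent). Origin at the bar's centre, its x axis along its length.
- bar5: Loose white ceramic spacer bar, 140 mm long, square section 24 x 24 mm, 0.28 kg, with two dark bolt holes; one of five or six alike, lying flat anywhere on the table at the start (None if absent). Origin at the bar's centre, its x axis along its length.
- bar6: Loose white ceramic spacer bar, 140 mm long, square section 24 x 24 mm, 0.28 kg, with two dark bolt holes; one of five or six alike, lying flat anywhere on the table at the start (None if absent). Origin at the bar's centre, its x axis along its length.
- flange: Loose steel blank flange, a disc 70 mm across and 13 mm thick with a round grip hub on top, 40 mm across and 25 mm high (38 mm in all), 0.4 kg; it starts on the drying plate. Origin at the centre of the underside, z up through the hub.
- plate_top (a point): Centre of the top face of the low square drying plate (heater), 200 x 200 mm, dark flat top 45 mm above the table, fixed. Its x and y axes run along the plate's edges, x pointing away from the robot (the lowest layer of bars runs along x), z up. The plate is turned by up to 0.2 rad.
- stand: Round cork stand on the table, fixed, 120 mm across, 8 mm thick. Origin at the centre of its underside.
- power_knob_grip (a point): Grip point of the black bar-shaped knob on top of the grey heater controller (a box 130 x 110 x 60 mm on the table). The knob's grip bar is 53 mm long, 14 mm wide and 32 mm high, its top 7 mm above this point (about 104 mm above the table). The point lies on the knob's upright axis and turns with it; its x axis runs along the grip bar, the white pointer at the -x end.
- power_knob (a joint): Knob angle in rad: grows clockwise seen from above, 0 at the off stop, 2.6 at the full-power stop. It stays where it is left.
- solvent_bottle: Brown glass bottle, 66 mm across, 170 mm tall, standing loose towards the far side of the table: leave it standing. Origin at the centre of its base, z up.
- beaker: Glass beaker, 76 mm across, 95 mm tall, standing loose towards the far right of the table: leave it standing. Origin at the centre of its base, z up.
There are look-alikes about, which are no part of the job. What is shaped like the bar6 but pink or yellow is not meant.

How it is judged:
On the way, in this order (a step that is already met when the one before it is completed fails the run):
1. the flange stands on the cork stand, clear of the drying plate (horizontal distance between flange and stand below 0.035 m and height (world z) of flange below 0.016 m and angle between flange's own z axis and vertical below 0.15 rad and linear speed of flange below 0.02 m/s), for 0.2 s.
2. all bars are stacked crosswise on the drying plate (angle between bar1's own x axis and vertical between 1.47 and 1.67 rad and horizontal distance between each of bar1, bar2, bar3, bar4, bar5, bar6 and plate_top below 0.062 m and ((z of bar1 in the frame of plate_top between 0.005 and 0.019 m and angle between the x axis of bar1 and the x axis of plate_top, either way round below 0.25 rad and x of bar1 in the frame of plate_top between -0.02 and 0.02 m and horizontal distance between bar1 and plate_top above 0.032 m) or (z of bar1 in the frame of plate_top between 0.029 and 0.043 m and angle between the x axis of bar1 and the y axis of plate_top, either way round below 0.25 rad and y of bar1 in the frame of plate_top between -0.02 and 0.02 m and horizontal distance between bar1 and plate_top above 0.032 m) or (z of bar1 in the frame of plate_top between 0.053 and 0.067 m and angle between the x axis of bar1 and the x axis of plate_top, either way round below 0.25 rad and x of bar1 in the frame of plate_top between -0.02 and 0.02 m)) and linear speed of each of bar1, bar2, bar3, bar4, bar5, bar6 below 0.02 m/s and angle between bar2's own x axis and vertical between 1.47 and 1.67 rad and ((z of bar2 in the frame of plate_top between 0.005 and 0.019 m and angle between the x axis of bar2 and the x axis of plate_top, either way round below 0.25 rad and x of bar2 in the frame of plate_top between -0.02 and 0.02 m and horizontal distance between bar2 and plate_top above 0.032 m) or (z of bar2 in the frame of plate_top between 0.029 and 0.043 m and angle between the x axis of bar2 and the y axis of plate_top, either way round below 0.25 rad and y of bar2 in the frame of plate_top between -0.02 and 0.02 m and horizontal distance between bar2 and plate_top above 0.032 m) or (z of bar2 in the frame of plate_top between 0.053 and 0.067 m and angle between the x axis of bar2 and the x axis of plate_top, either way round below 0.25 rad and x of bar2 in the frame of plate_top between -0.02 and 0.02 m)) and angle between bar3's own x axis and vertical between 1.47 and 1.67 rad and ((z of bar3 in the frame of plate_top between 0.005 and 0.019 m and angle between the x axis of bar3 and the x axis of plate_top, either way round below 0.25 rad and x of bar3 in the frame of plate_top between -0.02 and 0.02 m and horizontal distance between bar3 and plate_top above 0.032 m) or (z of bar3 in the frame of plate_top between 0.029 and 0.043 m and angle between the x axis of bar3 and the y axis of plate_top, either way round below 0.25 rad and y of bar3 in the frame of plate_top between -0.02 and 0.02 m and horizontal distance between bar3 and plate_top above 0.032 m) or (z of bar3 in the frame of plate_top between 0.053 and 0.067 m and angle between the x axis of bar3 and the x axis of plate_top, either way round below 0.25 rad and x of bar3 in the frame of plate_top between -0.02 and 0.02 m)) and angle between bar4's own x axis and vertical between 1.47 and 1.67 rad and ((z of bar4 in the frame of plate_top between 0.005 and 0.019 m and angle between the x axis of bar4 and the x axis of plate_top, either way round below 0.25 rad and x of bar4 in the frame of plate_top between -0.02 and 0.02 m and horizontal distance between bar4 and plate_top above 0.032 m) or (z of bar4 in the frame of plate_top between 0.029 and 0.043 m and angle between the x axis of bar4 and the y axis of plate_top, either way round below 0.25 rad and y of bar4 in the frame of plate_top between -0.02 and 0.02 m and horizontal distance between bar4 and plate_top above 0.032 m) or (z of bar4 in the frame of plate_top between 0.053 and 0.067 m and angle between the x axis of bar4 and the x axis of plate_top, either way round below 0.25 rad and x of bar4 in the frame of plate_top between -0.02 and 0.02 m)) and angle between bar5's own x axis and vertical between 1.47 and 1.67 rad and ((z of bar5 in the frame of plate_top between 0.005 and 0.019 m and angle between the x axis of bar5 and the x axis of plate_top, either way round below 0.25 rad and x of bar5 in the frame of plate_top between -0.02 and 0.02 m and horizontal distance between bar5 and plate_top above 0.032 m) or (z of bar5 in the frame of plate_top between 0.029 and 0.043 m and angle between the x axis of bar5 and the y axis of plate_top, either way round below 0.25 rad and y of bar5 in the frame of plate_top between -0.02 and 0.02 m and horizontal distance between bar5 and plate_top above 0.032 m) or (z of bar5 in the frame of plate_top between 0.053 and 0.067 m and angle between the x axis of bar5 and the x axis of plate_top, either way round below 0.25 rad and x of bar5 in the frame of plate_top between -0.02 and 0.02 m)) and angle between bar6's own x axis and vertical between 1.47 and 1.67 rad and ((z of bar6 in the frame of plate_top between 0.005 and 0.019 m and angle between the x axis of bar6 and the x axis of plate_top, either way round below 0.25 rad and x of bar6 in the frame of plate_top between -0.02 and 0.02 m and horizontal distance between bar6 and plate_top above 0.032 m) or (z of bar6 in the frame of plate_top between 0.029 and 0.043 m and angle between the x axis of bar6 and the y axis of plate_top, either way round below 0.25 rad and y of bar6 in the frame of plate_top between -0.02 and 0.02 m and horizontal distance between bar6 and plate_top above 0.032 m) or (z of bar6 in the frame of plate_top between 0.053 and 0.067 m and angle between the x axis of bar6 and the x axis of plate_top, either way round below 0.25 rad and x of bar6 in the frame of plate_top between -0.02 and 0.02 m)) and distance between bar1 and bar2 above 0.034 m and distance between each of bar1, bar2 and bar3 above 0.034 m and distance between each of bar1, bar2, bar3 and bar4 above 0.034 m and distance between each of bar1, bar2, bar3, bar4 and bar5 above 0.034 m and distance between each of bar1, bar2, bar3, bar4, bar5 and bar6 above 0.034 m), for 0.3 s.
3. the heater knob is turned clockwise to its stop (value of joint power_knob above 2.48 rad), for 0.2 s.
At the end, for the whole second after the job is handed in: All bars at rest, level, two to a layer, layers crossing: within 0.25 rad of the plate's edges, 20 mm of its middle lengthwise, bar centres 32 to 62 mm from the plate's (third layer: under 62); flange upright within 35 mm of the cork stand's centre; knob within 0.12 rad of its clockwise stop (all of step 1 and all of step 2 and value of joint power_knob above 2.48 rad); the robot touches nothing.
It fails at once if the solvent bottle is knocked over (angle between solvent_bottle's own z axis and vertical above 0.7 rad).
It fails at once if the beaker is knocked over (angle between beaker's own z axis and vertical above 0.7 rad).
Of bar1, bar2, bar3, bar4, bar5, bar6 only 5 to 6 are there at a start; the rules pass over those that are not, and their reading is None.
At some moment in a run one of flange may be knocked a few centimetres aside while the robot is not near it.
Once in a run the grip may slacken for a moment while it holds something.
It also fails if it takes over 208 s, if anything falls off the work surface, if the arm or the gripper's body presses on something with over 40 N, if the wrist force passes 120 N, or if a joint passes its speed limit or range.

ROBOT

A 7-joint arm with a two-finger parallel gripper is mounted at the origin on the work surface. World frame = base frame: x ahead of the robot, y to its left, z up, the work surface at z = 0. Lengths are in m, angles in rad, forces in N, time in s.
With the tool pointing down it reaches from about 0.4 to 0.85 m from the base axis. Payload 4.5 kg.
Tool frame: the origin (TCP) lies midway between the tips of the shut fingers; the grasp point (between the pads) lies 19 mm behind it; z points along the fingers, y is the line along which they close (so a half turn about z gives the same grasp; the last joint's range is limited). The gripper opens to 85 mm and grips with 20 to 120 N. Pads are 22 mm wide; open, the fingers measure 114 mm over their backs; the gripper's body (76 mm by 85 mm) begins 54 mm behind the grasp point. The pads swing forward as they close: fully open they stand 13 mm farther back than shut.
Start: joints at [-1.297, 0.689, -0.195, 1.565, 0.157, 0.902, -0.215], TCP at [0.148, 0.607, 0.231] pointing down, gripper open.
Joint ranges: [-3.01, 3.01], [-0.46, 2.08], [-1.47, 1.51], [0.13, 2.56], [-1, 4.14], [0.04, 2.09], [-2.66, 2.66]. Speed limits (rad/s): [2.57, 2.57, 3.14, 3.14, 3.14, 3.14, 3.14].

INTERFACE

Orientations are given as a rotation vector (axis times angle).
In Python, from plant import ctrl, viewer gives the robot as it stands.
- The arm moves only by the shell command python3 -m inch 'ROWS' [FORCE]. ROWS is JSON, one flat list of numbers, 7 for each row, row after row: the opening, from 0 (shut) to 1 (fully open), then the shift along the tool's x, y, z in mm, then the turn, a rotation vector about the tool's x, y, z in rad. A call has exactly 10 rows; each row is the pose to reach, as a shift and turn from the pose commanded when the call began, along the tool's axes at that moment; what a row does not reach only later rows make up. A row lasts 1/12 s, in which the tool goes at most 41.7 mm and 7.16 degrees, less where a joint would pass 70% of its speed; a pose out of reach is approached as far as the arm can. A call with a gripper value outside its range is refused whole. The fingers move at their own pace and stop on an object; FORCE is the grip in N (left out, the last holds). Time passes only in rows, so rows that repeat a pose let the fingers close, or fill a call up. It gives the time, the measured TCP pose, the force, the opening and the grip force at its end, in the units of the state.
- ctrl.state(): the state, without advancing time (a new reading comes with each control period).
- viewer.read_camera(name): name is "scene" or "top" or "wrist"; returns the picture (420x560x3 uint8, red, green, blue); there is no depth.
- viewer.calibration(name): a dict with "mtx" (3x3 intrinsics, pixels), "R" (3x3) and "t" (3): a world point X has camera coordinates R X + t. Camera axes: x right, y down, z forward; pixel columns grow to the right and rows downward; lengths in m; the calibration is good to about 2 mm. A picture is of the moment at which its call begins: read the wrist's pose just before it. calibration takes no time and is no camera call; for the wrist camera it gives the pose at the moment of the call.
- ctrl.finish_job(): hands the job in; it is judged then, once.
The state is a dict: "time": time; "joint_positions": joint angles; "qvel": joint speeds; "joint_efforts": joint torques, N m; "tool_pos": TCP position; "orientation": TCP orientation; "contact_force": force on the tool from outside, world axes, zero at the start; "wrist_torque": the same for the moment, N m; "width": finger opening in m; "finger_force": force on a finger pad.
Only numpy, scipy, OpenCV 4.12 (cv2) and the standard library are available. Lean on these libraries where they do the work, as an engineer would, in place of code of your own. Each camera call takes 0.05 s, during which the arm holds its last target. There are 200 camera calls.

## Working session

There is one attempt and no reset: what is moved stays moved. The work goes in short steps, Python scripts to look and compute and a shell command to move; the robot and the scene stay as the last step left them, time stands still between calls to the robot, and variables do not carry over. Pictures are saved under pics/ and viewed, at most 14 in all, crops included, and the job is handed in when it is done.

```bash
ls; mkdir -p pics
cat > h.py <<'E'
import numpy as np,cv2
from plant import ctrl,viewer
from scipy.spatial.transform import Rotation as Ro
def cap(n,f=None):
    c=viewer.calibration(n); im=viewer.read_camera(n)[:,:,::-1].copy()
    if f: cv2.imwrite('pics/'+f,im)
    return im,c
def ray(c,uv):
    K,R,t=map(np.array,(c['mtx'],c['R'],c['t'])); o=-R.T@t
    d=R.T@np.linalg.inv(K)@np.array([uv[0],uv[1],1.]); return o,d
def onz(c,uv,z):
    o,d=ray(c,uv); return o+d*(z-o[2])/d[2]
def proj(c,X):
    p=np.array(c['mtx'])@(np.array(c['R'])@np.array(X)+np.array(c['t'])); return p[:2]/p[2]
E
python3 - <<'E'
from h import *
a,c=cap('scene','s0.png');b,d=cap('top','t0.png')
print(c,d,ctrl.state())
E
```

```text
pics
{'mtx': array([[520.03983528,   0.        , 282.3926602 ],
       [  0.        , 520.03983528, 219.61695429],
       [  0.        ,   0.        ,   1.        ]]), 'R': array([[ 0.72604963,  0.68763249, -0.0036742 ],
       [ 0.44900098, -0.47811945, -0.75485092],
       [-0.52081673,  0.54640951, -0.65588611]]), 't': array([-0.39702268, -0.15093646,  1.62260269])} {'mtx': array([[382.63366932,   0.        , 284.09051393],
       [  0.        , 382.63366932, 207.93314452],
       [  0.        ,   0.        ,   1.        ]]), 'R': array([[ 0.01978119, -0.99977097,  0.0081672 ],
       [-0.98509708, -0.02088554, -0.1707265 ],
       [ 0.17085798, -0.00466832, -0.98528461]]), 't': array([0.01419481, 0.50379737, 0.99582827])} {'time': 0.1, 'joint_positions': array([-1.29721083,  0.689927  , -0.19451962,  1.56624348,  0.15730177,
        0.90249685, -0.21508326]), 'qvel': array([-0.00186391, -0.00206629,  0.00014264, -0.00263769, -0.00136296,
        0.00033416,  0.000707  ]), 'joint_efforts': array([-4.25668622e-03, -5.40596259e+01, -1.27152074e+00, -1.58983308e+01,
        9.45459382e-03,  4.48212493e-03,  4.71819260e-05]), 'tool_pos': array([0.14833874, 0.60653803, 0.23054653]), 'orientation': array([-3.75595822e-01, -3.11897768e+00,  2.64144213e-03]), 'contact_force': array([-0.03337582,  0.424088  , -0.39283656]), 'wrist_torque': array([-0.0025172 ,  0.01814704,  0.03593904]), 'finger_force': 0.0, 'width': 0.08573080153408953}
```

View pics/s0.png

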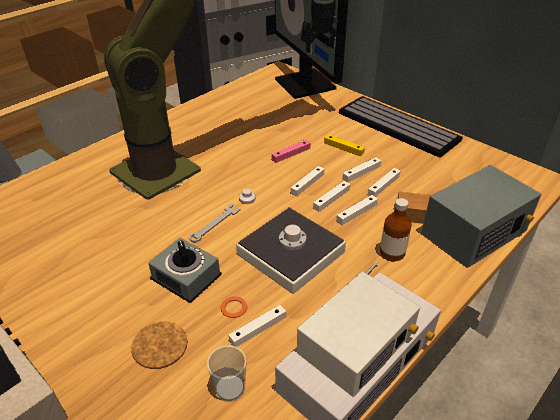

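View pics/t0.png

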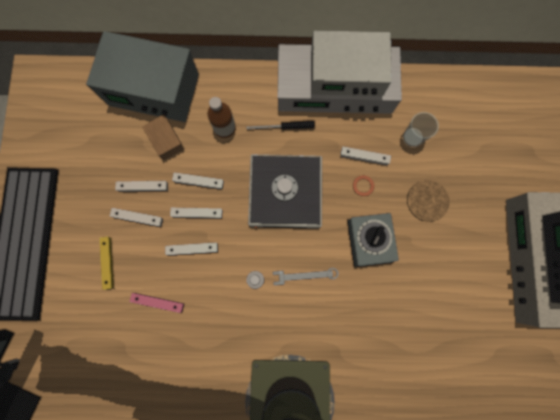

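The top view shows six white bars, at (141,186), (198,181), (136,217), (196,213), (191,249) and (366,156). The pink bar (157,302) and the yellow bar (106,263) are look-alikes, so I leave them. The flange is the disc on the plate at (285,186); the small hub at (255,280) is off the plate and too small. The stand is at (428,200), the knob at (376,237), the bottle's base is near (224,127) and the beaker's near (413,138).

```bash
cat >> h.py <<'E'
def tri(c1,p1,c2,p2):
    o1,d1=ray(c1,p1);o2,d2=ray(c2,p2)
    s=np.linalg.lstsq(np.c_[d1,-d2],o2-o1,rcond=None)[0]
    a=o1+s[0]*d1;b=o2+s[1]*d2
    return (a+b)/2,np.linalg.norm(a-b)
def whites(im,amin=250):
    h=cv2.cvtColor(im,cv2.COLOR_BGR2HSV)
    m=((h[...,1]<45)&(h[...,2]>140)).astype(np.uint8)*255
    cs,_=cv2.findContours(m,cv2.RETR_EXTERNAL,cv2.CHAIN_APPROX_NONE)
    out=[]
    for k in cs:
        (r,(w,hh),a)=cv2.minAreaRect(k)
        if cv2.contourArea(k)>amin and max(w,hh)/min(w,hh)>1.8: out.append((r,(w,hh),k))
    return out,m
def holes(im,k):
    # dark spots inside the hull, not at its border
    m=np.zeros(im.shape[:2],np.uint8);cv2.drawContours(m,[cv2.convexHull(k)],-1,1,-1)
    m=cv2.erode(m,np.ones((3,3)))
    g=cv2.cvtColor(im,cv2.COLOR_BGR2GRAY).astype(float)
    d=((g<np.median(g[m>0])*0.62)&(m>0)).astype(np.uint8)
    n,l,st,ce=cv2.connectedComponentsWithStats(d)
    idx=sorted(range(1,n),key=lambda i:-st[i,4])[:2]
    res=[]
    for i in idx:
        ys,xs=np.where(cv2.dilate((l==i).astype(np.uint8),np.ones((3,3)))>0)
        w=np.clip(np.median(g[m>0])-g[ys,xs],0,None)
        res.append((np.sum(xs*w)/w.sum(),np.sum(ys*w)/w.sum()))
    return res
E
python3 - <<'E'
from h import *
S=cv2.imread('pics/s0.png');T=cv2.imread('pics/t0.png')
cs,ct=viewer.calibration('scene'),viewer.calibration('top')
ts,_=whites(T,150);ss,_=whites(S,200)
sh=[holes(S,k) for _,_,k in ss]
print('scene',[np.round(r[0]) for r in ss])
for r,wh,k in ts:
    h=holes(T,k)
    if len(h)<2: print('x',r,wh,len(h));continue
    P=[onz(ct,p,.024) for p in h]; mid=(P[0]+P[1])/2; v=P[1]-P[0]
    z=[]
    for p in h:
        q=proj(cs,onz(ct,p,.024)); al=[np.array(x) for H in sh for x in H]
        b=min(al,key=lambda x:np.linalg.norm(x-q)); X,e=tri(ct,p,cs,b); z+=[round(X[2]*1e3,1),round(e*1e3,1),round(float(np.linalg.norm(b-q)),1)]
    print(np.round(r),np.round(wh),'mid',np.round(mid*1e3,1),'L',round(np.linalg.norm(v)*1e3,1),'yaw',round(np.arctan(v[1]/v[0]),3),z)
# red-free: plate, cork, controller
h=cv2.cvtColor(T,cv2.COLOR_BGR2HSV)
print('cork px',h[200,428],'table',h[300,400],'plate',h[165,265],T[165,265],'ctrl',T[250,358],'knob',T[237,376])
for f,c,pts in (('s0',cs,None),('t0',ct,None)): pass
big=cv2.resize(T[120:290,220:470],None,fx=3.2,fy=3.2,interpolation=cv2.INTER_CUBIC);cv2.imwrite('pics/c1.png',big[:600,:800])
E
```

```text
scene [array([257., 323.])]
[191. 248.] [ 8. 50.] mid [390.4 276.   24. ] L 103.5 yaw -1.484 [np.float64(-592.6), np.float64(303.2), 147.2, np.float64(-537.6), np.float64(173.4), 126.8]
[196. 212.] [ 7. 50.] mid [490.2 268.4  24. ] L 104.3 yaw 1.566 [np.float64(-369.2), np.float64(351.7), 142.8, np.float64(-359.0), np.float64(230.0), 118.2]
[135. 217.] [49.  7.] mid [474.7 433.9  24. ] L 104.5 yaw 1.397 [np.float64(-300.4), np.float64(536.7), 179.6, np.float64(-401.9), np.float64(413.9), 156.7]
[141. 185.] [ 7. 48.] mid [563.1 426.1  24. ] L 104.7 yaw -1.53 [np.float64(-178.2), np.float64(544.4), 182.5, np.float64(-227.3), np.float64(440.0), 158.0]
[198. 180.] [49.  7.] mid [582.1 269.5  24. ] L 104.4 yaw 1.437 [np.float64(-205.3), np.float64(394.0), 146.4, np.float64(-228.0), np.float64(279.9), 118.2]
[365. 155.] [48.  7.] mid [ 666.2 -204.2   24. ] L 103.9 yaw 1.404 [np.float64(26.0), np.float64(1.3), 1.1, np.float64(25.8), np.float64(1.0), 0.9]
cork px [ 16 120 115] table [ 15 122 151] plate [ 0 17 60] [56 56 60] ctrl [ 94 101  96] knob [52 56 59]
```

View pics/c1.png

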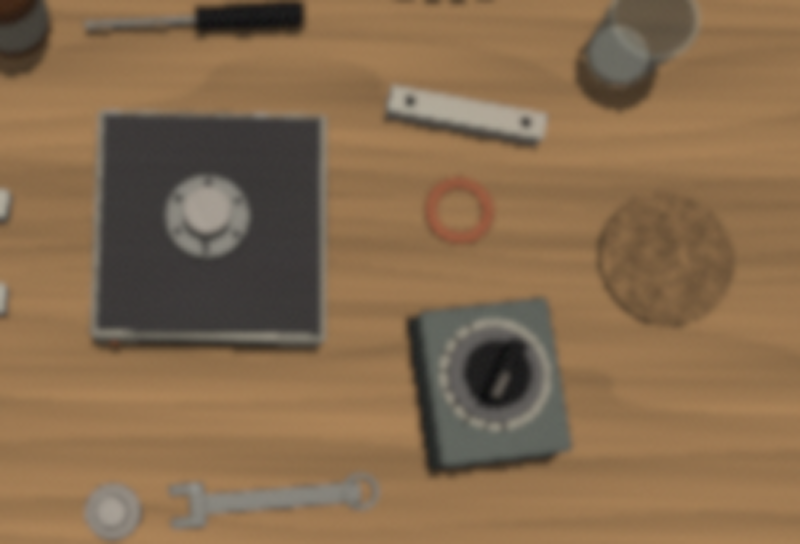

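The crop shows the plate's dark top spanning crop (100,115)–(322,330). The flange hub is at (207,208) and the knob's bar runs from (490,395), where the pointer is, to (520,340). The cork is at (666,258). Next I get heights from both views.

```bash
sed -i 's/def whites(im,amin=250)/def whites(im,amin=250,V=140,S=45)/; s/<45)&(h\[...,2\]>140)/<S)\&(h[...,2]>V)/' h.py
python3 - <<'E'
from h import *
S=cv2.imread('pics/s0.png');T=cv2.imread('pics/t0.png')
cs,ct=viewer.calibration('scene'),viewer.calibration('top')
ts,_=whites(T,150);ss,_=whites(S,150,105,70)
al=[np.array(x) for _,_,k in ss for x in holes(S,k)]
for r,wh,k in ts:
    o=[]
    for p in holes(T,k):
        q=proj(cs,onz(ct,p,.024)); b=min(al,key=lambda x:np.linalg.norm(x-q)); X,e=tri(ct,p,cs,b); o+=[*np.round(X*1e3,1),round(np.linalg.norm(b-q),1)]
    print(np.round(r),np.array(o))
def blob(im,m,near):
    n,l,st,ce=cv2.connectedComponentsWithStats(cv2.morphologyEx(m.astype(np.uint8),cv2.MORPH_OPEN,np.ones((2,2))))
    i=min((i for i in range(1,n) if st[i,4]>60),key=lambda i:np.linalg.norm(ce[i]-near))
    k=max(cv2.findContours((l==i).astype(np.uint8),cv2.RETR_EXTERNAL,cv2.CHAIN_APPROX_NONE)[0],key=cv2.contourArea); return k
def quad(k):
    h=cv2.convexHull(k); e=2
    while True:
        q=cv2.approxPolyDP(h,e,True)
        if len(q)<=4: return q[:,0].astype(float)
        e+=.5
dark=lambda im:(im.max(2)<80)&((im.max(2).astype(int)-im.min(2))<22)
qt=quad(blob(T,dark(T),(285,188)));qs=quad(blob(S,dark(S),(290,245)))
print(qt.tolist(),qs.tolist())
C=[]
for p in qt:
    q=proj(cs,onz(ct,p,.045));b=min(qs,key=lambda x:np.linalg.norm(x-q));X,e=tri(ct,p,cs,b);C.append(onz(ct,p,.045)[:2]);print('corner',np.round(X*1e3,1),round(e*1e3,1),np.round(C[-1]*1e3,1))
C=np.array(C);print('plate ctr',C.mean(0)*1e3)
for i in range(4): v=C[(i+1)%4]-C[i];print(np.round(np.linalg.norm(v)*1e3),round(np.arctan2(v[1],v[0])%(np.pi/2),3))
# cork: blurred sat/value contrast
for n,im,c,roi in (('top',T,ct,(400,170,460,230)),('scene',S,cs,(125,315,195,372))):
    x0,y0,x1,y1=roi;g=im[y0:y1,x0:x1].astype(float)
    R=np.median(im[y0-5:y1+5,x0-6:x0-1].reshape(-1,3),0)
    lab=cv2.cvtColor(im,cv2.COLOR_BGR2LAB)[y0:y1,x0:x1,0].astype(np.uint8)
    _,m=cv2.threshold(cv2.GaussianBlur(lab,(5,5),1),0,1,cv2.THRESH_BINARY_INV+cv2.THRESH_OTSU)
    k=max(cv2.findContours(cv2.morphologyEx(m,cv2.MORPH_CLOSE,np.ones((7,7))),cv2.RETR_EXTERNAL,cv2.CHAIN_APPROX_NONE)[0],key=cv2.contourArea)
    e=cv2.fitEllipse(cv2.convexHull(k));ctr=np.array(e[0])+[x0,y0];print(n,'cork',ctr,e[1],np.round(onz(c,ctr,.008)*1e3,1))
E
```

```text
[191. 248.] [385.5 326.4  26.7   0.7 403.9 234.6  26.1   9.4]
[196. 212.] [489.8 319.6  26.1   0.7 500.1 227.5  24.4  10.6]
[135. 217.] [459.9 453.8   7.6  27.8 465.1 381.4  26.3   0.7]
[141. 185.] [544.6 461.5 -32.2  31.7 563.2 372.3   7.4   6.9]
[198. 180.] [585.4 317.3  45.8   6.3 573.1 214.    8.8   7.2]
[365. 155.] [ 656.5 -255.4   26.     1.1  672.2 -179.5  -15.1   27.3]
[[319.0, 159.0], [319.0, 224.0], [252.0, 222.0], [254.0, 158.0]] [[289.0, 209.0], [343.0, 241.0], [295.0, 281.0], [240.0, 244.0]]
corner [647.8 -68.   36.3] 6.5 [642.9 -69.6]
corner [463.1 -69.9  37.7] 3.0 [461.2 -70.4]
corner [464.1 111.5  43.3] 3.1 [462.8 110.1]
corner [646.3 114.   39. ] 7.5 [641.8 110.7]
plate ctr [552.1808532   20.21674525]
182.0 0.004
180.0 1.562
179.0 0.003
180.0 0.006
top cork [427.2875309  200.08699417] (43.19880676269531, 44.935264587402344) [ 540.6 -380.1    8. ]
scene cork [159.01312256 346.63090134] (48.80089569091797, 59.00575256347656) [ 547.2 -387.1    8. ]
```

```bash
cat >> h.py <<'E'
def go(x,y,z,a=None,flip=True):
    """mm target TCP, a = world angle of tool x; prints shift (tool mm) and turn"""
    s=ctrl.state(); R=Ro.from_rotvec(s['orientation']).as_matrix(); p=s['tool_pos']*1e3
    if a is None: a=np.arctan2(R[1,0],R[0,0]); flip=False
    best=None
    for aa in ((a,a+np.pi) if flip else (a,)):
        X=np.array([np.cos(aa),np.sin(aa),0]);Z=np.array([0,0,-1.]);W=np.c_[X,np.cross(Z,X),Z]
        rv=Ro.from_matrix(R.T@W).as_rotvec()
        if best is None or abs(rv[2])<abs(best[2]): best=rv
    print('d',np.round(R.T@(np.array([x,y,z])-p),1),'turn',np.round(best,3),'| at',np.round(p,1),'yaw',round(np.arctan2(R[1,0],R[0,0]),3),'q7',round(s['joint_positions'][6],2),'t',round(s['time'],1))
E
python3 - <<'E'
from h import *
T=cv2.imread('pics/t0.png');S=cv2.imread('pics/s0.png');cs,ct=viewer.calibration('scene'),viewer.calibration('top')
print(onz(ct,(285.,185.),.083),proj(cs,onz(ct,(285.,185.),.083)))
print('bottle',onz(ct,(224.,129.),0),'beaker',onz(ct,(412.,139.),0),'knob',onz(ct,(375.7,236.),.104))
go(530,20,260,0); c=viewer.calibration('wrist');R=Ro.from_rotvec(ctrl.state()['orientation']).as_matrix()
print(R,-np.array(c['R']).T@c['t']-ctrl.state()['tool_pos'],np.array(c['R'])@R)
E
```

```text
[0.55794139 0.02351588 0.083     ] [292.03872808 229.96744726]
bottle [ 7.41953748e-01  2.05065847e-01 -2.22044605e-16] beaker [ 0.72379046 -0.3463398   0.        ] knob [ 0.42579698 -0.20811755  0.104     ]
d [-510.  -479.2  -28.6] turn [-0.002 -0.    -0.24 ] | at [148.3 606.5 230.5] yaw 2.902 q7 -0.22 t 0.1
[[-9.71411330e-01  2.37402506e-01 -2.80601686e-04]
 [ 2.37402640e-01  9.71409919e-01 -1.65999511e-03]
 [-1.21507736e-04 -1.67915363e-03 -9.99998583e-01]] [-0.07655734  0.01947286  0.14331706] [[-5.94847680e-04  9.99999187e-01  1.12814307e-03]
 [-9.50892659e-01 -2.16452762e-04 -3.09520764e-01]
 [-3.09520269e-01 -1.25686068e-03  9.50892015e-01]]
```

```bash
python3 -m inch '[1,-40,-38,-3,0,0,-0.02, 1,-75,-71,-6,0,0,-0.05, 1,-105,-99,-9,0,0,-0.08, 1,-135,-127,-12,0,0,-0.11, 1,-165,-155,-14,0,0,-0.14, 1,-195,-183,-16,0,0,-0.17, 1,-225,-211,-18,0,0,-0.2, 1,-255,-240,-20,0,0,-0.22, 1,-285,-268,-22,0,0,-0.24, 1,-300,-282,-24,0,0,-0.24]'
python3 -c "
from h import *
go(510,20,260,0)"
```

```text
time: 0.93
tool_pos: [0.3737, 0.2591, 0.2551]
orientation: [-0.0, -3.141, 0.002]
contact_force: [0.1, 0.0, -0.3]
width: 0.0855
finger_force: 0.0
d [-136.3 -239.1   -4.7] turn [-0.001 -0.001 -0.   ] | at [373.7 259.1 255.1] yaw 3.142 q7 0.63 t 0.9
```

```bash
python3 -m inch '[1,-19,-34,-1,0,0,0, 1,-36,-64,-2,0,0,0, 1,-53,-94,-3,0,0,0, 1,-70,-124,-3,0,0,0, 1,-87,-154,-4,0,0,0, 1,-104,-184,-4,0,0,0, 1,-121,-214,-5,0,0,0, 1,-136,-239,-5,0,0,0, 1,-136,-239,-5,0,0,0, 1,-136,-239,-5,0,0,0]'
python3 - <<'E'
from h import *
go(558,23,200,0); im,c=cap('wrist','w1.png')
E
```

```text
time: 1.77
tool_pos: [0.5092, 0.0209, 0.2598]
orientation: [-0.007, -3.141, 0.001]
contact_force: [-0.7, 1.1, -1.1]
width: 0.0852
finger_force: 0.0
d [-48.8   2.3  59.7] turn [-0.    -0.001 -0.004] | at [509.2  20.9 259.8] yaw 3.137 q7 1.2 t 1.8
```

View pics/w1.png

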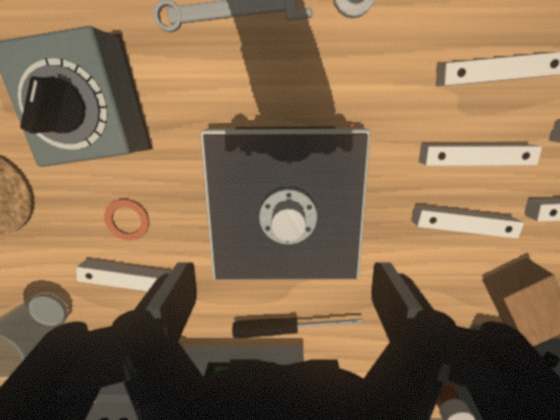

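The wrist view shows the plate's corners at (203,131), (369,130), (359,278) and (214,279). The hub's top is at about (289,226), the disc around (288,216), and the knob is at the upper left.

Run:
```python
from h import *
im=cv2.imread('pics/w1.png');c=viewer.calibration('wrist');ct=viewer.calibration('top');T=cv2.imread('pics/t0.png')
C=np.array([onz(c,p,.045)[:2] for p in ((203,130),(369,130),(359,278),(214,279))])*1e3
print(C.round(1).tolist(),C.mean(0).round(1),[round(float(np.linalg.norm(C[i]-C[i-1])),1) for i in range(4)])
for a,b in ((0,3),(1,2)): v=C[b]-C[a];print('xdir',np.arctan2(v[1],v[0]))
for a,b in ((1,0),(2,3)): v=C[a]-C[b];print('ydir',np.arctan2(-v[0],v[1]))
# hub top: brightest blob
def hub(im,x0,y0,x1,y1):
    g=cv2.cvtColor(im,cv2.COLOR_BGR2GRAY)[y0:y1,x0:x1]; m=(g>g.max()*0.9).astype(np.uint8)
    k=max(cv2.findContours(m,cv2.RETR_EXTERNAL,cv2.CHAIN_APPROX_NONE)[0],key=cv2.contourArea);p,r=cv2.minEnclosingCircle(k);return (p[0]+x0,p[1]+y0),r
hw=hub(im,250,180,330,255);ht=hub(T,265,165,305,205)
X,e=tri(c,hw[0],ct,ht[0]);print(hw,ht,X*1e3,e*1e3,onz(c,hw[0],.083)*1e3,onz(c,(288,216),.058)*1e3,onz(ct,ht[0],.083)*1e3)
ss,_=whites(im,300,120,60)
for r,wh,k in ss:
    h=holes(im,k)
    if len(h)==2:
        P=[onz(c,p,.024)*1e3 for p in h];v=P[1]-P[0];print('bar',np.round(r),((P[0]+P[1])/2).round(1),round(np.linalg.norm(v),1),round(np.arctan(v[1]/v[0]),3))
```

```text
[[455.3, -69.2], [455.6, 120.6], [648.4, 123.6], [649.7, -70.6]] [552.3  26.1] [194.4, 189.9, 192.8, 194.2]
xdir -0.007143819354442858
xdir 0.0153981456509445
ydir -0.0014694265162524356
ydir 0.006739323973351489
((288.0, 225.5), 16.07025718688965) ((284.36111068725586, 184.27777862548828), 6.858736991882324) [562.45229524  26.57934171  71.38044803] 2.796869536582485 [557.6393918  27.8015846  83.       ] [555.32634281  28.12225601  58.        ] [559.85872188  25.23916301  83.        ]
bar [116. 278.] [ 649.9 -255.    24. ] 14.6 0.229
bar [470. 223.] [579.7 272.3  24. ] 104.2 1.447
bar [482. 154.] [488.2 271.   24. ] 104.3 -1.57
bar [502.  68.] [388.2 278.3  24. ] 104.3 -1.483
bar [192.  15.] [ 338.6 -101.8   24. ] 23.6 0.871
```

```bash
python3 -m inch '[1,-25,3,15,0,0,0, 1,-49,6,35,0,0,0, 1,-49,6,65,0,0,0, 1,-49,6,95,0,0,0, 1,-49,6,125,0,0,0, 1,-49,6,150,0,0,0, 1,-49,6,172,0,0,0, 1,-49,6,188,0,0,0, 1,-49,6,198,0,0,0, 1,-49,6,198,0,0,0]'
python3 -m inch '[1,0,0,0,0,0,0, 0.3,0,0,0,0,0,0, 0.3,0,0,0,0,0,0, 0.3,0,0,0,0,0,0, 0.3,0,0,0,0,0,0, 0.3,0,0,0,0,0,0, 0.3,0,0,0,0,0,0, 0.3,0,0,0,0,0,0, 0.3,0,0,0,0,0,0, 0.3,0,0,0,0,0,0]' 60
```

```text
time: 2.65
tool_pos: [0.5561, 0.0306, 0.0605]
orientation: [0.004, -3.138, -0.001]
contact_force: [-0.3, 0.4, 0.5]
width: 0.0855
finger_force: 0.0
time: 3.48
tool_pos: [0.5585, 0.0273, 0.0637]
orientation: [0.002, 3.14, -0.003]
contact_force: [-1.3, -2.7, 8.5]
width: 0.0382
finger_force: 59.3
```

```bash
python3 -m inch '[0.3,0,0,-5,0,0,0, 0.3,0,0,-20,0,0,0, 0.3,0,0,-40,0,0,0, 0.3,0,0,-65,0,0,0, 0.3,0,0,-90,0,0,0, 0.3,0,-10,-100,0,0,0, 0.3,1,-30,-100,0,0,0, 0.3,3,-60,-100,0,0,0, 0.3,4,-95,-100,0,0,0, 0.3,5,-130,-100,0,0,0]' 100
python3 -m inch '[0.3,2,-35,0,0,0,0, 0.3,3,-70,0,0,0,0, 0.3,4,-105,0,0,0,0, 0.3,6,-140,0,0,0,0, 0.3,8,-175,0,0,0,0, 0.3,10,-210,0,0,0,0, 0.3,12,-240,0,0,0,0, 0.3,12,-265,0,0,0,0, 0.3,12,-277,0,0,0,0, 0.3,12,-280,0,0,0,0]'
python3 -c "
from h import *
go(543,-383,30,0)
cap('wrist','w2.png')"
```

```text
time: 4.32
tool_pos: [0.5517, -0.1027, 0.1615]
orientation: [0.002, -3.14, 0.0]
contact_force: [0.7, -0.8, -4.5]
width: 0.0368
finger_force: 101.0
time: 5.15
tool_pos: [0.5384, -0.3852, 0.1608]
orientation: [-0.008, -3.139, 0.002]
contact_force: [0.3, 0.5, -5.0]
width: 0.0367
finger_force: 101.1
d [ -4.9   2.5 130.8] turn [-0.002 -0.003 -0.005] | at [ 538.4 -385.2  160.8] yaw 3.136 q7 1.83 t 5.2
```

View pics/w2.png

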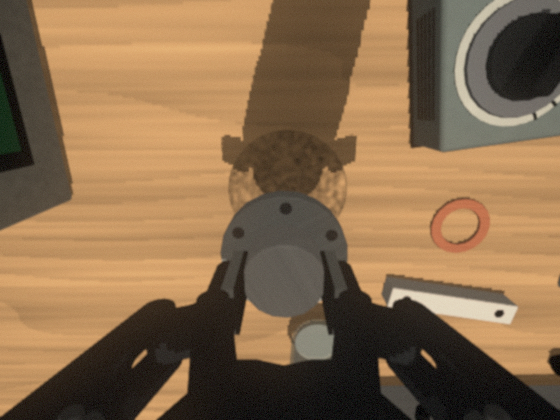

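The flange is held with the hub between the pads. The cork disc spans columns 229–347 with its top edge at row 130, so its centre is about (288,187).

Run:
```python
from h import *
c=viewer.calibration('wrist');print(onz(c,(288,187),.008)*1e3,onz(c,(229,187),.008)*1e3,onz(c,(347,187),.008)*1e3,onz(c,(288,130),.008)*1e3)
```

```text
[ 537.31803262 -378.38817722    8.        ] [ 537.12038271 -437.54159025    8.        ] [ 537.5156146  -319.25509048    8.        ] [ 481.70435004 -378.43693804    8.        ]
```

```bash
python3 -m inch '[0.3,-2,3,20,0,0,0, 0.3,-3,5,45,0,0,0, 0.3,-3,5,70,0,0,0, 0.3,-3,5,92,0,0,0, 0.3,-3,5,110,0,0,0, 0.3,-3,5,122,0,0,0, 0.3,-3,5,128,0,0,0, 0.3,-3,5,131,0,0,0, 0.3,-3,5,134,0,0,0, 0.3,-3,5,135,0,0,0]'
python3 -m inch '[0.3,0,0,0,0,0,0, 0.3,0,0,0,0,0,0, 0.6,0,0,0,0,0,0, 1,0,0,0,0,0,0, 1,0,0,0,0,0,0, 1,0,0,0,0,0,0, 1,0,0,-5,0,0,0, 1,0,0,-20,0,0,0, 1,0,0,-45,0,0,0, 1,0,0,-75,0,0,0]'
python3 -c "
from h import *
go(662,-203,120,1.41)
cap('top','t1.png'); cap('wrist','w3.png')"
```

```text
time: 6.03
tool_pos: [0.5448, -0.3759, 0.0279]
orientation: [-0.001, 3.14, -0.001]
contact_force: [1.0, -0.1, -5.5]
width: 0.0366
finger_force: 101.2
time: 6.87
tool_pos: [0.5431, -0.3754, 0.1028]
orientation: [0.001, -3.139, -0.002]
contact_force: [0.6, -0.3, -0.1]
width: 0.0853
finger_force: 0.0
d [-118.9  172.4  -17.2] turn [ 3.000e-03 -1.000e-03 -1.409e+00] | at [ 543.1 -375.4  102.8] yaw -3.141 q7 1.79 t 6.9
```

View pics/w3.png

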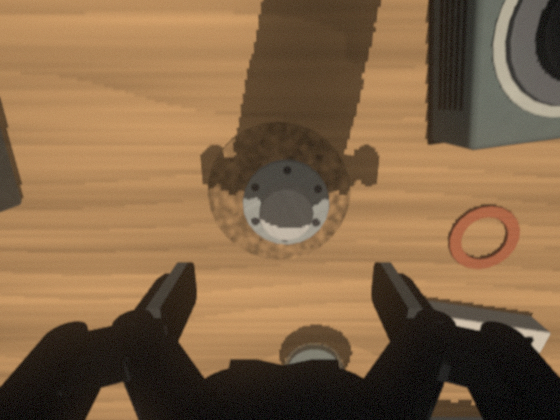

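The flange stands on the cork: disc centre about (286,203), cork centre about (281,190), so roughly 10 mm off at most. Now the right-hand bar.

```bash
python3 -m inch '[1,-10,15,0,0,0,-0.12, 1,-30,40,0,0,0,-0.24, 1,-50,70,1,0,0,-0.36, 1,-70,100,1,0,0,-0.48, 1,-90,128,2,0,0,-0.6, 1,-105,150,2,0,0,-0.72, 1,-117,165,3,0,0,-0.84, 1,-122,173,3,0,0,-0.96, 1,-122,173,3,0,0,-1.08, 1,-122,173,3,0,0,-1.2]'
python3 -m inch '[1,0,0,0,0,0,-0.1, 0.8,0,0,0,0,0,-0.204, 0.8,0,0,0,0,0,-0.204, 0.8,0,0,15,0,0,-0.204, 0.8,0,0,35,0,0,-0.204, 0.8,0,0,55,0,0,-0.204, 0.8,0,0,70,0,0,-0.204, 0.8,0,0,70,0,0,-0.204, 0.8,0,0,70,0,0,-0.204, 0.8,0,0,70,0,0,-0.204]'
python3 -c "
from h import *
go(665,-202,3,1.404)
im,c=cap('wrist','w4.png')
print([round(float(x)) for p in ((665,-202,24),) for x in proj(c,np.array(p)/1e3)])
ss,_=whites(im,300,100,60)
for r,wh,k in ss:
    P=[onz(c,p,.024)*1e3 for p in holes(im,k)]; print(np.round(r),wh,np.round(P,1).tolist(),onz(c,r,.02)*1e3)
"
```

```text
time: 7.8
tool_pos: [0.6668, -0.2016, 0.1003]
orientation: [-1.784, 2.585, -0.001]
contact_force: [0.4, -0.9, 0.6]
width: 0.0855
finger_force: 0.0
time: 8.63
tool_pos: [0.6668, -0.2027, 0.0301]
orientation: [-2.027, 2.398, -0.001]
contact_force: [1.3, -0.1, 0.9]
width: 0.0685
finger_force: 0.0
d [-0.4  1.9 27.1] turn [-0.001  0.    -0.   ] | at [ 666.8 -202.7   30.1] yaw -1.738 q7 2.6 t 8.6
[288, 259]
[288. 240.] (235.0, 49.0) [[663.9, -205.1, 24.0], [656.5, -255.1, 24.0]] [ 663.56305576 -211.74077678   20.        ]
[104.  26.] (51.0, 109.0) [] [ 727.23611904 -327.66890426   20.        ]
```

View pics/w4.png

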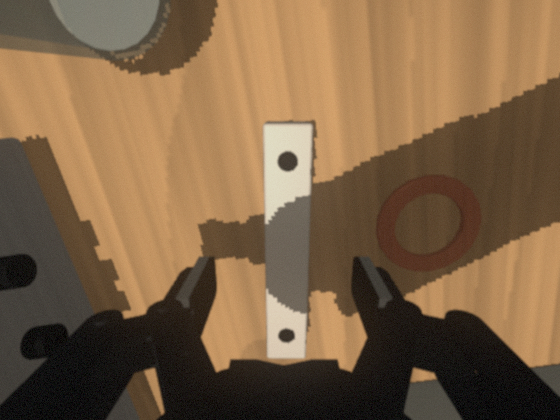

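The bar lies square between the fingers, with its holes at (288,161) and (287,336).

```bash
python3 -c "
from h import *
c=viewer.calibration('wrist')
a,b=[onz(c,p,.024)*1e3 for p in ((288,161),(287,336))]; print(a,b,(a+b)/2); m=(a+b)/2; go(m[0],m[1],3,None)
"
python3 -m inch '[0.8,0,0,5,0,0,0, 0.8,0,0,12,0,0,0, 0.8,0,0,20,0,0,0, 0.8,0,0,25,0,0,0, 0.8,0,0,26,0,0,0, 0,0,0,26,0,0,0, 0,0,0,26,0,0,0, 0,0,0,26,0,0,0, 0,0,0,26,0,0,0, 0,0,0,26,0,0,0]' 60
python3 -m inch '[0,0,0,0,0,0,0, 0,0,0,0,0,0,0, 0,0,0,-5,0,0,0, 0,0,0,-20,0,0,0, 0,0,0,-40,0,0,0, 0,0,0,-65,0,0,0, 0,0,0,-90,0,0,0, 0,0,0,-110,0,0,0.12, 0,0,0,-120,0,0,0.24, 0,0,0,-120,0,0,0.36]' 80
python3 -c "
from h import *
go(552.5,-18,52,0)"
```

```text
[ 656.51068817 -255.04392424   24.        ] [ 674.24139203 -151.08665933   24.        ] [ 665.3760401  -203.06529178   24.        ]
d [ 0.6  1.7 27.5] turn [-0.002  0.    -0.   ] | at [ 667.1 -202.8   30.6] yaw -1.738 q7 2.6 t 8.7
time: 9.52
tool_pos: [0.6664, -0.203, 0.0039]
orientation: [-2.028, 2.398, -0.001]
contact_force: [-1.6, 0.3, 1.3]
width: 0.0229
finger_force: 62.4
time: 10.35
tool_pos: [0.6679, -0.2028, 0.1275]
orientation: [-1.556, 2.724, -0.004]
contact_force: [0.6, 0.1, -2.1]
width: 0.0224
finger_force: 78.5
d [-100.4  193.6   74.9] turn [-0.003  0.005  1.038] | at [ 667.9 -202.8  127.5] yaw -2.104 q7 2.32 t 10.3
```

```bash
python3 -m inch '[0,-10,19,0,0,0,0.12, 0,-22,42,0,0,0,0.24, 0,-36,69,0,0,0,0.36, 0,-50,96,0,0,0,0.48, 0,-64,123,0,0,0,0.6, 0,-78,150,5,0,0,0.72, 0,-90,173,10,0,0,0.84, 0,-97,187,20,0,0,0.96, 0,-100,193,30,0,0,1.038, 0,-100,194,40,0,0,1.038]'
python3 -c "
from h import *
go(552.5,-18,49,0)"
```

```text
time: 11.18
tool_pos: [0.5479, -0.0161, 0.084]
orientation: [-0.014, 3.141, 0.002]
contact_force: [-0.6, 0.5, -1.6]
width: 0.0225
finger_force: 78.8
d [-4.6 -2.  35. ] turn [0.001 0.    0.009] | at [547.9 -16.1  84. ] yaw -3.133 q7 1.02 t 11.2
```

```bash
python3 -m inch '[0,0,0,0,0,0,0, 0,0,0,10,0,0,0, 0,0,0,20,0,0,0, 0,0,0,28,0,0,0, 0,0,0,33,0,0,0, 0,0,0,36,0,0,0, 0,0,0,37,0,0,0, 0,0,0,37,0,0,0, 0,0,0,37,0,0,0, 0,0,0,37,0,0,0]'
python3 -c "
from h import *
go(552.5,-18,49,0)"
```

```text
time: 12.02
tool_pos: [0.5482, -0.0198, 0.0488]
orientation: [-0.009, 3.141, -0.003]
contact_force: [-7.2, -0.2, 26.0]
width: 0.0226
finger_force: 82.6
d [-4.3  1.8 -0.2] turn [-0.002  0.001  0.006] | at [548.2 -19.8  48.8] yaw -3.136 q7 0.99 t 12.0
```

```bash
python3 -m inch '[0,0,0,-1,0,0,0, 0.7,0,0,-1,0,0,0, 0.7,0,0,-1,0,0,0, 0.7,0,0,-1,0,0,0, 0.7,0,0,-1,0,0,0, 0.7,0,0,-10,0,0,0, 0.7,0,0,-30,0,0,0, 0.7,0,0,-55,0,0,0, 0.7,0,0,-70,0,0,0, 0.7,0,0,-80,0,0,0]'
python3 -c "
from h import *
go(388.2,278.3,70,1.658)
im,c=cap('wrist')
ss,_=whites(im,1500,90,60)
for r,wh,k in ss:
    P=[onz(c,p,.069)*1e3 for p in holes(im,k)]; print(np.round(r),wh,np.round(P,1).tolist(),np.round(r))
C=[proj(c,np.array(p)/1e3).round() for p in ((452.5,-75.5,45),(652.5,-75.5,45),(452.5,124.5,45),(652.5,124.5,45))];print(np.array(C).tolist())
im=im.copy()
for p in C: cv2.circle(im,tuple(int(v) for v in p),3,(0,0,255),1)
cv2.imwrite('pics/w5.png',im)
"
```

```text
time: 12.85
tool_pos: [0.5494, -0.0189, 0.1284]
orientation: [-0.01, 3.139, 0.001]
contact_force: [0.3, 0.3, -0.0]
width: 0.0597
finger_force: 0.0
d [159.5 298.1  58.1] turn [0.002 0.002 1.49 ] | at [549.4 -18.9 128.4] yaw -3.135 q7 1.06 t 12.8
[[202.0, 78.0], [219.0, 320.0], [492.0, 79.0], [443.0, 321.0]]
```

View pics/w5.png

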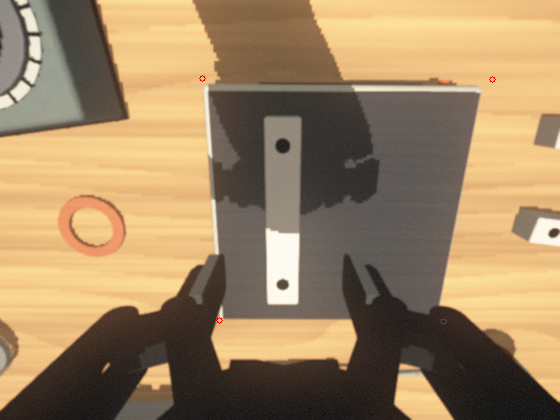

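The first bar lies straight on the plate with holes at (283,146) and (283,285). The plate's corners are at (206,86), (479,89), (440,319) and (221,318).

```bash
python3 -c "
from h import *
c=viewer.calibration('wrist')
Q=np.array([onz(c,p,.045)*1e3 for p in ((206,86),(479,89),(440,319),(221,318))]);print(Q.round(1).tolist(),Q.mean(0))
b=[onz(c,p,.069)*1e3 for p in ((283,146),(283,285))];print(b,(b[0]+b[1])/2)
"
python3 -m inch '[0.7,14,26,0,0,0,0.12, 0.7,29,54,0,0,0,0.24, 0.7,45,84,0,0,0,0.36, 0.7,61,114,0,0,0,0.48, 0.7,77,144,0,0,0,0.6, 0.7,93,174,0,0,0,0.72, 0.7,109,204,0,0,0,0.84, 0.7,125,234,0,0,0,0.96, 0.7,141,264,0,0,0,1.08, 0.7,153,286,10,0,0,1.2]'
python3 -c "
from h import *
go(388.2,278.3,50,1.658)"
```

```text
[[458.6, -73.2, 45.0], [459.5, 117.0, 45.0], [652.1, 121.8, 45.0], [652.2, -74.2, 45.0]] [555.59687551  22.82312269  45.        ]
[array([496.546069  , -19.43268623,  69.        ]), array([602.27896591, -18.92251683,  69.        ])] [549.41251746 -19.17760153  69.        ]
time: 13.73
tool_pos: [0.3925, 0.2694, 0.1168]
orientation: [-1.769, -2.596, -0.004]
contact_force: [-0.7, 0.1, -0.6]
width: 0.0595
finger_force: 0.0
d [ 9.7 -0.9 66.8] turn [ 0.002 -0.002  0.287] | at [392.5 269.4 116.8] yaw 1.945 q7 -0.24 t 13.7
```

```bash
python3 -m inch '[0.7,5,0,5,0,0,0.12, 0.7,11,-1,15,0,0,0.24, 0.7,11,-1,30,0,0,0.287, 0.7,11,-1,45,0,0,0.287, 0.7,11,-1,60,0,0,0.287, 0.7,11,-1,70,0,0,0.287, 0.7,11,-1,75,0,0,0.287, 0.7,11,-1,75,0,0,0.287, 0.7,11,-1,75,0,0,0.287, 0.7,11,-1,75,0,0,0.287]'
python3 -c "
from h import *
go(388.2,278.3,4,1.658)
im,c=cap('wrist')
ss,_=whites(im,1500,90,60)
for r,wh,k in ss:
    P=np.array([onz(c,p,.024)*1e3 for p in holes(im,k)]); print(np.round(r),wh,np.round(P,1).tolist(),P.mean(0))
"
```

```text
time: 14.57
tool_pos: [0.3891, 0.276, 0.0418]
orientation: [2.119, 2.319, 0.001]
contact_force: [0.1, -0.7, -0.0]
width: 0.0598
finger_force: 0.0
d [ 2.4 -0.7 37.8] turn [ 0.001 -0.     0.003] | at [389.1 276.   41.8] yaw 1.661 q7 -0.4 t 14.6
[450. 234.] (61.40016555786133, 167.991943359375) [[472.9, 297.8, 24.0], [490.5, 320.1, 24.0]] [481.70231455 308.9565569   24.        ]
[285. 235.] (43.99999237060547, 220.99996948242188) [[387.9, 282.0, 24.0], [385.7, 327.5, 24.0]] [386.78600173 304.72178784  24.        ]
[457.  46.] (64.07754516601562, 126.31681060791016) [[452.0, 388.1, 24.0], [465.8, 382.6, 24.0]] [458.89696424 385.33115625  24.        ]
```

```bash
python3 -m inch '[0.7,0,0,10,0,0,0, 0.7,0,0,20,0,0,0, 0.7,0,0,30,0,0,0, 0.7,0,0,36,0,0,0, 0.7,0,0,38,0,0,0, 0,0,0,38,0,0,0, 0,0,0,38,0,0,0, 0,0,0,38,0,0,0, 0,0,0,38,0,0,0, 0,0,0,38,0,0,0]' 80
python3 -m inch '[0,0,0,0,0,0,0, 0,0,0,-5,0,0,0, 0,0,0,-20,0,0,0, 0,0,0,-40,0,0,0, 0,0,0,-65,0,0,0, 0,0,0,-90,0,0,-0.1, 0,0,0,-110,0,0,-0.22, 0,0,0,-120,0,0,-0.34, 0,0,0,-120,0,0,-0.46, 0,0,0,-120,0,0,-0.58]'
python3 -c "
from h import *
go(554,66.5,51,0)"
```

```text
time: 15.45
tool_pos: [0.3891, 0.276, 0.0038]
orientation: [2.119, 2.319, 0.002]
contact_force: [0.2, -0.8, 4.7]
width: 0.0223
finger_force: 79.2
time: 16.28
tool_pos: [0.3888, 0.2759, 0.1243]
orientation: [1.358, 2.832, 0.002]
contact_force: [-0.7, -0.1, -3.0]
width: 0.0225
finger_force: 78.8
d [-266.8   -2.3   73.3] turn [ 0.001  0.001 -0.895] | at [388.8 275.9 124.3] yaw 2.247 q7 -0.08 t 16.3
```

```bash
python3 -m inch '[0,-25,0,0,0,0,-0.11, 0,-60,0,0,0,0,-0.23, 0,-95,-1,0,0,0,-0.35, 0,-130,-1,0,0,0,-0.47, 0,-165,-1,0,0,0,-0.59, 0,-200,-2,0,0,0,-0.71, 0,-230,-2,5,0,0,-0.83, 0,-255,-2,15,0,0,-0.895, 0,-267,-2,25,0,0,-0.895, 0,-267,-2,35,0,0,-0.895]'
python3 -m inch '[0,0,0,0,0,0,0, 0,0,0,8,0,0,0, 0,0,0,16,0,0,0, 0,0,0,24,0,0,0, 0,0,0,30,0,0,0, 0,0,0,34,0,0,0, 0,0,0,36,0,0,0, 0,0,0,37,0,0,0, 0,0,0,37,0,0,0, 0,0,0,37,0,0,0]'
python3 -c "
from h import *
go(554,66.5,51,0)"
```

```text
time: 17.12
tool_pos: [0.5543, 0.0611, 0.0873]
orientation: [0.021, 3.141, -0.004]
contact_force: [-0.0, 0.3, -2.5]
width: 0.0223
finger_force: 78.8
time: 17.95
tool_pos: [0.5532, 0.0654, 0.0515]
orientation: [0.009, 3.141, 0.0]
contact_force: [0.7, -0.2, -2.8]
width: 0.0225
finger_force: 78.8
d [-0.8  1.1  0.5] turn [ 0.     0.001 -0.006] | at [553.2  65.4  51.5] yaw 3.136 q7 0.86 t 17.9
```

```bash
python3 -m inch '[0,0,0,2,0,0,0, 0,0,0,2,0,0,0, 0.7,0,0,2,0,0,0, 0.7,0,0,1,0,0,0, 0.7,0,0,1,0,0,0, 0.7,0,0,1,0,0,0, 0.7,0,0,-15,0,0,0, 0.7,0,0,-40,0,0,0, 0.7,0,0,-65,0,0,0, 0.7,0,0,-75,0,0,0]'
python3 -m inch '[0.7,0,12,0,0,0,0.12, 0.7,5,35,0,0,0,0.24, 0.7,12,60,0,0,0,0.36, 0.7,20,85,0,0,0,0.48, 0.7,28,110,0,0,0,0.6, 0.7,36,135,0,0,0,0.72, 0.7,44,160,0,0,0,0.84, 0.7,54,182,0,0,0,0.96, 0.7,64,200,0,0,0,1.08, 0.7,64,205,0,0,0,1.2]'
python3 -c "
from h import *
go(489,270,42,1.57)"
```

```text
time: 18.78
tool_pos: [0.5545, 0.0659, 0.1292]
orientation: [0.009, 3.137, 0.002]
contact_force: [-0.0, -0.1, 1.1]
width: 0.0597
finger_force: 0.0
time: 19.62
tool_pos: [0.487, 0.2757, 0.126]
orientation: [-1.779, -2.585, -0.002]
contact_force: [0.3, 0.4, -1.1]
width: 0.0597
finger_force: 0.0
d [-6.3 -0.1 84. ] turn [-0.002 -0.003  0.366] | at [487.  275.7 126. ] yaw 1.936 q7 -0.21 t 19.6
```

```bash
python3 -m inch '[0.7,-2,0,10,0,0,0.12, 0.7,-4,0,25,0,0,0.24, 0.7,-4,0,45,0,0,0.366, 0.7,-4,0,65,0,0,0.366, 0.7,-4,0,80,0,0,0.366, 0.7,-4,0,84,0,0,0.366, 0.7,-4,0,84,0,0,0.366, 0.7,-4,0,84,0,0,0.366, 0.7,-4,0,84,0,0,0.366, 0.7,-4,0,84,0,0,0.366]'
cat >> h.py <<'E'
def chk(f=None,L=104.3,z=.024):
    """far hole of the bar in front of the wrist: bar centre + yaw"""
    im,c=cap('wrist',f); ss,_=whites(im,1500,90,60)
    if not ss: print('no bar');return
    r,wh,k=min(ss,key=lambda s:abs(s[0][0]-287)); 
    vx,vy,x0,y0=cv2.fitLine(k,cv2.DIST_L2,0,.01,.01).ravel()
    H=min(holes(im,k),key=lambda p:p[1]); q=(H[0]+vx/vy*60,H[1]+60)
    P,Q=onz(c,H,z)*1e3,onz(c,q,z)*1e3; v=(Q-P)/np.linalg.norm(Q-P); print('bar at',(P+v*L/2).round(1),'yaw',round(np.arctan(v[1]/v[0]),3),np.round(H),np.round(wh))
E
python3 -c "
from h import *
go(489,270,4,1.57); chk()"
```

```text
time: 20.45
tool_pos: [0.4923, 0.2673, 0.0433]
orientation: [2.222, 2.22, 0.003]
contact_force: [0.0, -0.3, -0.9]
width: 0.0598
finger_force: 0.0
d [ 2.6 -3.4 39.3] turn [ 0.002 -0.001 -0.   ] | at [492.3 267.3  43.3] yaw 1.57 q7 -0.43 t 20.4
bar at [489.8 268.   24. ] yaw -1.571 [278. 159.] [220.  44.]
```

```bash
python3 -m inch '[0.7,0,-2,10,0,0,0, 0.7,0,-2,20,0,0,0, 0.7,0,-2,30,0,0,0, 0.7,0,-2,37,0,0,0, 0.7,0,-2,39,0,0,0, 0,0,-2,39,0,0,0, 0,0,-2,39,0,0,0, 0,0,-2,39,0,0,0, 0,0,-2,39,0,0,0, 0,0,-2,39,0,0,0]' 80
python3 -m inch '[0,0,0,0,0,0,0, 0,0,0,-5,0,0,0, 0,0,0,-20,0,0,0, 0,0,0,-45,0,0,0, 0,0,0,-75,0,0,0, 0,0,0,-105,0,0,0, 0,-10,2,-120,0,0,0, 0,-30,4,-120,0,0,0, 0,-60,7,-120,0,0,0, 0,-90,10,-120,0,0,0]'
python3 -m inch '[0,-25,2,0,0,0,0, 0,-55,4,0,0,0,0, 0,-85,7,0,0,0,0, 0,-110,10,0,0,0,0, 0,-132,12,0,0,0,0, 0,-147,12,0,0,0,0, 0,-154,12,0,0,0,0, 0,-154,12,10,0,0,0, 0,-154,12,20,0,0,0, 0,-154,12,30,0,0,0]'
python3 -c "
from h import *
go(511.5,24,75,1.57);print(ctrl.state()['contact_force'])"
```

```text
time: 21.33
tool_pos: [0.4899, 0.2671, 0.0038]
orientation: [2.222, 2.22, 0.001]
contact_force: [-0.6, -0.4, 1.9]
width: 0.022
finger_force: 80.2
time: 22.17
tool_pos: [0.4993, 0.1771, 0.1238]
orientation: [-2.219, -2.223, -0.002]
contact_force: [-0.1, -0.6, -2.5]
width: 0.0225
finger_force: 79.7
time: 23.0
tool_pos: [0.5112, 0.025, 0.0921]
orientation: [-2.219, -2.222, -0.001]
contact_force: [-0.4, -0.3, -3.9]
width: 0.0224
finger_force: 79.7
d [-1.   0.3 17.1] turn [-0.    -0.001  0.002] | at [511.2  25.   92.1] yaw 1.572 q7 -0.09 t 23.0
[-0.44270744 -0.31187106 -3.88695401]
```

```bash
python3 -m inch '[0,-1,0,8,0,0,0, 0,-1,0,14,0,0,0, 0,-1,0,17,0,0,0, 0,-1,0,18,0,0,0, 0,-1,0,19,0,0,0, 0,-1,0,19,0,0,0, 0,-1,0,19,0,0,0, 0.7,-1,0,19,0,0,0, 0.7,-1,0,18,0,0,0, 0.7,-1,0,18,0,0,0]'
python3 -m inch '[0.7,0,0,0,0,0,0, 0.7,0,0,-15,0,0,0, 0.7,0,0,-35,0,0,0, 0.7,0,0,-52,0,0,0, 0.7,20,6,-52,0,0,0.02, 0.7,50,14,-52,0,0,0.05, 0.7,85,24,-52,0,0,0.09, 0.7,120,34,-52,0,0,0.125, 0.7,155,44,-52,0,0,0.125, 0.7,190,54,-52,0,0,0.125]'
python3 -m inch '[0.7,20,5,0,0,0,0, 0.7,40,9,0,0,0,0, 0.7,54,9,10,0,0,0, 0.7,58,9,30,0,0,0, 0.7,58,9,55,0,0,0, 0.7,58,9,75,0,0,0, 0.7,58,9,83,0,0,0, 0.7,58,9,83,0,0,0, 0.7,58,9,83,0,0,0, 0.7,58,9,83,0,0,0]'
python3 -c "
from h import *
go(581,271,4,1.447); chk()"
```

```text
time: 23.83
tool_pos: [0.5119, 0.022, 0.0758]
orientation: [2.222, 2.22, 0.002]
contact_force: [0.1, 0.7, -0.3]
width: 0.0579
finger_force: 0.0
time: 24.67
tool_pos: [0.5657, 0.2138, 0.1276]
orientation: [2.357, 2.077, 0.0]
contact_force: [0.2, 0.1, -0.5]
width: 0.0597
finger_force: 0.0
time: 25.5
tool_pos: [0.5827, 0.2683, 0.0454]
orientation: [2.357, 2.076, 0.003]
contact_force: [0.7, 1.1, 0.3]
width: 0.06
finger_force: 0.0
d [ 2.4 -2.1 41.4] turn [ 0.002 -0.001 -0.003] | at [582.7 268.3  45.4] yaw 1.444 q7 -0.47 t 25.5
bar at [581.1 269.1  24. ] yaw 1.442 [280. 158.] [218.  44.]
```

```bash
python3 -m inch '[0.7,0,-2,10,0,0,0, 0.7,0,-2,20,0,0,0, 0.7,0,-2,30,0,0,0, 0.7,0,-2,38,0,0,0, 0.7,0,-2,41,0,0,0, 0,0,-2,41,0,0,0, 0,0,-2,41,0,0,0, 0,0,-2,41,0,0,0, 0,0,-2,41,0,0,0, 0,0,-2,41,0,0,0]' 80
python3 -m inch '[0,0,0,0,0,0,0, 0,0,0,-5,0,0,0, 0,0,0,-20,0,0,0, 0,0,0,-45,0,0,0, 0,0,0,-75,0,0,0, 0,0,0,-105,0,0,0, 0,0,0,-121,0,0,-0.05, 0,0,0,-121,0,0,-0.125, 0,0,0,-121,0,0,-0.125, 0,0,0,-121,0,0,-0.125]'
python3 -c "
from h import *
go(597,24,75,1.57)"
```

```text
time: 26.38
tool_pos: [0.5803, 0.2688, 0.0039]
orientation: [2.357, 2.077, 0.002]
contact_force: [0.5, -0.9, 1.4]
width: 0.0224
finger_force: 80.4
time: 27.22
tool_pos: [0.5793, 0.2684, 0.1249]
orientation: [-2.224, -2.218, 0.0]
contact_force: [-0.9, -0.8, -3.4]
width: 0.0222
finger_force: 79.8
d [-244.4   18.5   49.8] turn [-0.001 -0.    -0.002] | at [579.3 268.4 124.9] yaw 1.568 q7 -0.4 t 27.2
```

```bash
python3 -m inch '[0,-12,1,0,0,0,0, 0,-36,3,0,0,0,0, 0,-70,6,0,0,0,0, 0,-105,8,0,0,0,0, 0,-140,11,0,0,0,0, 0,-175,13,0,0,0,0, 0,-208,16,0,0,0,0, 0,-232,18,0,0,0,0, 0,-244,18,5,0,0,0, 0,-244,18,20,0,0,0]'
python3 -m inch '[0,0,0,8,0,0,0, 0,0,0,16,0,0,0, 0,0,0,23,0,0,0, 0,0,0,28,0,0,0, 0,0,0,30,0,0,0, 0,0,0,31,0,0,0, 0,0,0,31,0,0,0, 0,0,0,31,0,0,0, 0,0,0,31,0,0,0, 0,0,0,31,0,0,0]'
python3 -c "
from h import *
go(597,24,73,1.57)"
```

```text
time: 28.05
tool_pos: [0.5985, 0.0183, 0.1052]
orientation: [2.228, 2.208, -0.001]
contact_force: [-0.2, 0.2, -3.1]
width: 0.0221
finger_force: 79.8
time: 28.88
tool_pos: [0.5979, 0.0245, 0.0737]
orientation: [2.222, 2.22, 0.001]
contact_force: [-0.6, 0.4, -3.5]
width: 0.0221
finger_force: 79.7
d [-0.5 -0.9  0.7] turn [ 0.001 -0.    -0.   ] | at [597.9  24.5  73.7] yaw 1.57 q7 -0.06 t 28.9
```

```bash
python3 -m inch '[0,0,0,1,0,0,0, 0,0,0,1,0,0,0, 0.7,0,0,1,0,0,0, 0.7,0,0,0,0,0,0, 0.7,0,0,0,0,0,0, 0.7,0,0,0,0,0,0, 0.7,0,0,-15,0,0,0, 0.7,0,0,-35,0,0,0, 0.7,0,0,-52,0,0,0, 0.7,0,0,-55,0,0,0]'
python3 -m inch '[0.7,12,-4,0,0,0,0.02, 0.7,42,-13,0,0,0,0.05, 0.7,80,-24,0,0,0,0.09, 0.7,118,-36,0,0,0,0.13, 0.7,156,-47,0,0,0,0.173, 0.7,194,-59,0,0,0,0.173, 0.7,232,-70,0,0,0,0.173, 0.7,270,-82,0,0,0,0.173, 0.7,308,-93,0,0,0,0.173, 0.7,335,-101,0,0,0,0.173]'
python3 -c "
from h import *
go(474,435,42,1.397)"
```

```text
time: 29.72
tool_pos: [0.5995, 0.0246, 0.1309]
orientation: [2.22, 2.218, 0.006]
contact_force: [-0.0, 0.4, 0.4]
width: 0.0601
finger_force: 0.0
time: 30.55
tool_pos: [0.4943, 0.3644, 0.1275]
orientation: [-2.4, -2.023, -0.0]
contact_force: [0.1, 0.4, -0.3]
width: 0.0595
finger_force: 0.0
d [ 66.  -31.8  85.7] turn [-0.002 -0.002  0.004] | at [494.3 364.4 127.5] yaw 1.401 q7 -0.67 t 30.6
```

```bash
python3 -m inch '[0.7,18,-9,0,0,0,0, 0.7,42,-20,5,0,0,0, 0.7,62,-30,20,0,0,0, 0.7,68,-33,40,0,0,0, 0.7,68,-33,62,0,0,0, 0.7,68,-33,80,0,0,0, 0.7,68,-33,86,0,0,0, 0.7,68,-33,86,0,0,0, 0.7,68,-33,86,0,0,0, 0.7,68,-33,86,0,0,0]'
python3 -c "
from h import *
go(474,435,4,1.397); chk()"
```

```text
time: 31.38
tool_pos: [0.4771, 0.4327, 0.0434]
orientation: [2.406, 2.019, 0.003]
contact_force: [0.7, 1.1, 1.1]
width: 0.06
finger_force: 0.0
d [ 1.7 -3.5 39.4] turn [ 0.001 -0.002 -0.001] | at [477.1 432.7  43.4] yaw 1.396 q7 -0.75 t 31.4
bar at [474.1 433.5  24. ] yaw 1.401 [277. 160.] [219.  44.]
```

```bash
python3 -m inch '[0.7,0,-3,10,0,0,0, 0.7,0,-3,20,0,0,0, 0.7,0,-3,30,0,0,0, 0.7,0,-3,37,0,0,0, 0.7,0,-3,39,0,0,0, 0,0,-3,39,0,0,0, 0,0,-3,39,0,0,0, 0,0,-3,39,0,0,0, 0,0,-3,39,0,0,0, 0,0,-3,39,0,0,0]' 80
python3 -m inch '[0,0,0,0,0,0,0, 0,0,0,-5,0,0,0, 0,0,0,-20,0,0,0, 0,0,0,-45,0,0,0, 0,0,0,-75,0,0,-0.1, 0,0,0,-105,0,0,-0.22, 0,0,0,-130,0,0,-0.34, 0,0,0,-146,0,0,-0.46, 0,0,0,-146,0,0,-0.58, 0,0,0,-146,0,0,-0.7]'
python3 -c "
from h import *
go(554,-18,150,0)"
```

```text
time: 32.27
tool_pos: [0.4737, 0.433, 0.0039]
orientation: [2.406, 2.02, 0.002]
contact_force: [0.4, -0.9, 3.3]
width: 0.0222
finger_force: 80.3
time: 33.1
tool_pos: [0.4739, 0.4333, 0.1521]
orientation: [1.559, 2.726, 0.005]
contact_force: [-0.7, 0.9, -4.1]
width: 0.0224
finger_force: 79.6
d [-429.6 -159.8    1.3] turn [ 0.003  0.002 -1.039] | at [473.9 433.3 152.1] yaw 2.103 q7 -0.27 t 33.1
```

```bash
python3 -m inch '[0,-15,-6,0,0,0,-0.1, 0,-43,-16,0,0,0,-0.2, 0,-75,-28,0,0,0,-0.31, 0,-110,-41,0,0,0,-0.42, 0,-145,-54,0,0,0,-0.53, 0,-180,-67,0,0,0,-0.64, 0,-215,-80,0,0,0,-0.75, 0,-250,-93,0,0,0,-0.86, 0,-285,-106,0,0,0,-0.97, 0,-320,-119,0,0,0,-1.04]'
python3 -c "
from h import *
go(554,-18,150,0)"
```

```text
time: 33.93
tool_pos: [0.5311, 0.0939, 0.1502]
orientation: [-0.0, 3.141, -0.002]
contact_force: [0.9, -0.2, -2.9]
width: 0.0224
finger_force: 79.6
d [ -22.9 -111.9    0.3] turn [-0.001  0.001  0.   ] | at [531.1  93.9 150.2] yaw -3.142 q7 0.92 t 33.9
```

```bash
python3 -m inch '[0,-7,-32,0,0,0,0, 0,-14,-65,0,0,0,0, 0,-19,-92,0,0,0,0, 0,-22,-108,0,0,0,0, 0,-22,-113,8,0,0,0, 0,-22,-113,20,0,0,0, 0,-22,-113,32,0,0,0, 0,-22,-113,42,0,0,0, 0,-22,-113,48,0,0,0, 0,-22,-113,50,0,0,0]'
python3 -c "
from h import *
go(554,-18,98,0)"
```

```text
time: 34.77
tool_pos: [0.5516, -0.0159, 0.0983]
orientation: [-0.005, -3.14, 0.0]
contact_force: [-0.0, 0.4, -3.7]
width: 0.0228
finger_force: 79.7
d [-2.4 -2.1  0.3] turn [-0.    -0.002 -0.003] | at [551.6 -15.9  98.3] yaw 3.138 q7 1.06 t 34.8
```

```bash
python3 -m inch '[0,-2,-1,0,0,0,0, 0,-2,-1,1,0,0,0, 0,-2,-1,1,0,0,0, 0.7,-2,-1,1,0,0,0, 0.7,-2,-1,0,0,0,0, 0.7,-2,-1,0,0,0,0, 0.7,-2,-1,0,0,0,0, 0.7,-2,-1,-15,0,0,0, 0.7,-2,-1,-35,0,0,0, 0.7,-2,-1,-52,0,0,0]'
python3 -m inch '[0.7,12,10,-10,0,0,0, 0.7,30,25,-30,0,0,0, 0.7,50,40,-50,0,0,0, 0.7,60,60,-70,0,0,0, 0.7,60,80,-80,0,0,0, 0.7,60,80,-80,0,0,0, 0.7,60,80,-80,0,0,0, 0.7,60,80,-80,0,0,0, 0.7,60,80,-80,0,0,0, 0.7,60,80,-80,0,0,0]'
python3 -c "
from h import *
go(562,427,150,1.611)
cap('wrist','w6.png')"
```

```text
time: 35.6
tool_pos: [0.5543, -0.0176, 0.1521]
orientation: [-0.007, -3.141, -0.0]
contact_force: [0.8, -0.4, 0.6]
width: 0.0599
finger_force: 0.0
time: 36.43
tool_pos: [0.4945, 0.0612, 0.2305]
orientation: [-0.01, -3.14, 0.001]
contact_force: [-0.9, -0.4, -0.6]
width: 0.06
finger_force: 0.0
d [-65.1 366.3  80.1] turn [-2.000e-03 -1.000e-03  1.524e+00] | at [494.5  61.2 230.5] yaw 3.135 q7 1.0 t 36.4
```

View pics/w6.png

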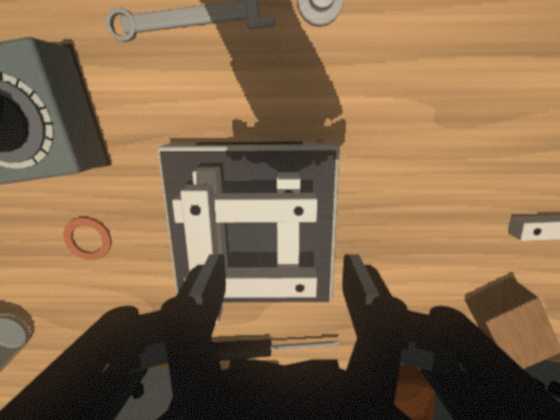

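The stack is good: the first pair, the two crossers at rows 210 and 288, and the top bar at column 198. The last white bar's end shows at (537,231). The wood block at (515,310) is about 75 mm clear of it.

```bash
python3 -m inch '[0.7,-2,12,0,0,0,0.12, 0.7,-7,40,5,0,0,0.24, 0.7,-13,72,10,0,0,0.36, 0.7,-19,105,15,0,0,0.48, 0.7,-25,138,20,0,0,0.6, 0.7,-31,171,30,0,0,0.72, 0.7,-37,204,40,0,0,0.84, 0.7,-43,237,50,0,0,0.96, 0.7,-49,270,60,0,0,1.08, 0.7,-55,303,70,0,0,1.2]'
python3 -c "
from h import *
go(562,427,120,1.611)"
```

```text
time: 37.32
tool_pos: [0.5514, 0.3663, 0.1601]
orientation: [1.788, 2.583, -0.002]
contact_force: [1.3, 0.1, -0.4]
width: 0.0603
finger_force: 0.0
d [53.1 31.4 40. ] turn [-0.001  0.001  0.32 ] | at [551.4 366.3 160.1] yaw 1.931 q7 -0.31 t 37.3
```

```bash
python3 -m inch '[0.7,20,12,10,0,0,0.1, 0.7,40,24,20,0,0,0.21, 0.7,54,32,35,0,0,0.32, 0.7,54,32,55,0,0,0.32, 0.7,54,32,78,0,0,0.32, 0.7,54,32,98,0,0,0.32, 0.7,54,32,112,0,0,0.32, 0.7,54,32,117,0,0,0.32, 0.7,54,32,117,0,0,0.32, 0.7,54,32,117,0,0,0.32]'
python3 -c "
from h import *
go(562,427,4,1.611); chk()"
```

```text
time: 38.15
tool_pos: [0.5624, 0.4272, 0.0448]
orientation: [2.17, 2.271, 0.002]
contact_force: [0.6, 0.7, 0.7]
width: 0.0599
finger_force: 0.0
d [-0.2 -0.4 40.8] turn [ 0.001 -0.001  0.005] | at [562.4 427.2  44.8] yaw 1.616 q7 -0.59 t 38.1
bar at [562.8 425.8  24. ] yaw -1.53 [284. 162.] [ 44. 217.]
```

```bash
python3 -m inch '[0.7,-1,0,10,0,0,0, 0.7,-1,0,20,0,0,0, 0.7,-1,0,30,0,0,0, 0.7,-1,0,38,0,0,0, 0.7,-1,0,41,0,0,0, 0,-1,0,41,0,0,0, 0,-1,0,41,0,0,0, 0,-1,0,41,0,0,0, 0,-1,0,41,0,0,0, 0,-1,0,41,0,0,0]' 80
python3 -m inch '[0,0,0,0,0,0,0, 0,0,0,-5,0,0,0, 0,0,0,-20,0,0,0, 0,0,0,-45,0,0,0, 0,0,0,-75,0,0,-0.1, 0,0,0,-105,0,0,-0.22, 0,0,0,-130,0,0,-0.34, 0,0,0,-146,0,0,-0.46, 0,0,0,-146,0,0,-0.58, 0,0,0,-146,0,0,-0.7]'
python3 -c "
from h import *
go(554,66.5,150,0)"
```

```text
time: 39.03
tool_pos: [0.5623, 0.4264, 0.004]
orientation: [2.17, 2.272, 0.002]
contact_force: [0.5, -0.1, 0.5]
width: 0.0221
finger_force: 80.5
time: 39.87
tool_pos: [0.5627, 0.4265, 0.1523]
orientation: [1.25, 2.88, 0.005]
contact_force: [0.4, 0.3, -3.8]
width: 0.0224
finger_force: 80.0
d [-257.1 -252.2    1.6] turn [ 0.003  0.002 -0.819] | at [562.7 426.5 152.3] yaw 2.322 q7 -0.05 t 39.9
```

```bash
python3 -m inch '[0,-8,-8,0,0,0,-0.1, 0,-24,-23,0,0,0,-0.2, 0,-49,-48,0,0,0,-0.31, 0,-75,-73,0,0,0,-0.42, 0,-101,-99,0,0,0,-0.53, 0,-127,-124,0,0,0,-0.64, 0,-153,-150,0,0,0,-0.75, 0,-179,-175,0,0,0,-0.819, 0,-205,-201,0,0,0,-0.819, 0,-225,-221,0,0,0,-0.819]'
python3 -m inch '[0,0,0,0,0,0,0, 0,0,0,0,0,0,0, 0,0,0,0,0,0,0, 0,0,0,0,0,0,0, 0,0,0,0,0,0,0, 0,0,0,0,0,0,0, 0,0,0,0,0,0,0, 0,0,0,0,0,0,0, 0,0,0,0,0,0,0, 0,0,0,0,0,0,0]'
python3 -c "
from h import *
go(554,66.5,99,0)"
```

```text
time: 40.7
tool_pos: [0.552, 0.1061, 0.1501]
orientation: [0.014, 3.141, -0.005]
contact_force: [0.4, -0.8, -2.9]
width: 0.0222
finger_force: 80.0
time: 41.53
tool_pos: [0.5522, 0.111, 0.1493]
orientation: [-0.009, -3.142, -0.0]
contact_force: [-0.1, 0.0, -2.5]
width: 0.0224
finger_force: 80.0
d [ -2.  -44.5  50.3] turn [ 0.    -0.    -0.006] | at [552.2 111.  149.3] yaw 3.136 q7 0.89 t 41.5
```

```bash
python3 -m inch '[0,0,-10,0,0,0,0, 0,-1,-25,0,0,0,0, 0,-1,-38,0,0,0,0, 0,-1,-44,5,0,0,0, 0,-1,-44,15,0,0,0, 0,-1,-44,27,0,0,0, 0,-1,-44,38,0,0,0, 0,-1,-44,46,0,0,0, 0,-1,-44,50,0,0,0, 0,-1,-44,50,0,0,0]'
python3 -m inch '[0,0,0,0,0,0,0, 0,0,0,0,0,0,0, 0,0,0,1,0,0,0, 0,0,0,2,0,0,0, 0,0,0,2,0,0,0, 0.7,0,0,2,0,0,0, 0.7,0,0,1,0,0,0, 0.7,0,0,1,0,0,0, 0.7,0,0,1,0,0,0, 0.7,0,0,-10,0,0,0]'
python3 -m inch '[0.7,0,0,-15,0,0,0, 0.7,0,0,-35,0,0,0, 0.7,0,0,-60,0,0,0, 0.7,15,0,-80,0,0,0, 0.7,35,-10,-100,0,0,0, 0.7,55,-20,-110,0,0,0, 0.7,60,-35,-110,0,0,0, 0.7,60,-40,-110,0,0,0, 0.7,60,-40,-110,0,0,0, 0.7,60,-40,-110,0,0,0]'
python3 -c "
from h import *
go(428,-208,200)
cap('wrist','w7.png');cap('top','t2.png')"
```

```text
time: 42.37
tool_pos: [0.5522, 0.0673, 0.098]
orientation: [-0.008, -3.139, 0.0]
contact_force: [0.4, 0.6, -3.1]
width: 0.0224
finger_force: 79.9
time: 43.2
tool_pos: [0.5518, 0.0666, 0.1083]
orientation: [-0.009, -3.138, 0.001]
contact_force: [-0.5, 0.8, 0.0]
width: 0.0594
finger_force: 0.0
time: 44.03
tool_pos: [0.4936, 0.0276, 0.2195]
orientation: [0.01, 3.141, 0.001]
contact_force: [0.6, -0.3, -0.4]
width: 0.0596
finger_force: 0.0
d [  64.1 -236.    19.2] turn [0.001 0.001 0.   ] | at [493.6  27.6 219.5] yaw 3.135 q7 1.03 t 44.0
```

View pics/w7.png

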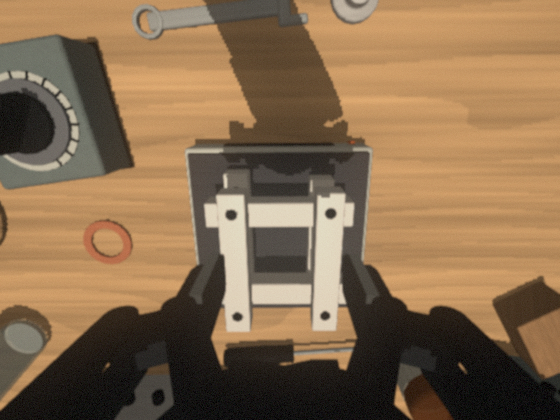

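The stack is complete: top bars have holes at (231,215)/(238,317) and (330,213)/(325,316). I verify the numbers and check the flange in the new top view.

```bash
python3 -m inch '[0.7,8,-30,0,0,0,0, 0.7,16,-60,0,0,0,0, 0.7,24,-90,0,0,0,0, 0.7,32,-120,0,0,0,0, 0.7,40,-150,0,0,0,0, 0.7,50,-185,0,0,0,0, 0.7,65,-215,0,0,0,0, 0.7,80,-232,0,0,0,0, 0.7,90,-236,0,0,0,0, 0.7,90,-236,0,0,0,0]'
python3 - <<'E'
from h import *
import json
T=cv2.imread('pics/t2.png');T1=cv2.imread('pics/t1.png');ct=viewer.calibration('top')
def hub(im):
    x0,y0,x1,y1=402,172,456,228;g=cv2.cvtColor(im,cv2.COLOR_BGR2HSV)[y0:y1,x0:x1]
    m=((g[...,1]<60)&(g[...,2]>70)).astype(np.uint8);ys,xs=np.where(m);p=(np.median(xs)+x0,np.median(ys)+y0);return p,len(xs),onz(ct,p,.035)*1e3
print('t1',hub(T1),'t2',hub(T))
for b in (((231,215),(238,317)),((330,213),(325,316))): pass
go(428,-208,200); cap('wrist','w8.png')
E
```

```text
time: 44.97
tool_pos: [0.3993, -0.2089, 0.2187]
orientation: [-0.014, -3.139, -0.001]
contact_force: [0.1, 0.8, -1.3]
width: 0.0598
finger_force: 0.0
t1 ((np.float64(429.0), np.float64(196.0)), 238, array([ 546.74947813, -374.90707158,   35.        ])) t2 ((np.float64(427.0), np.float64(199.0)), 497, array([ 538.18002211, -368.99577187,   35.        ]))
d [-28.8   1.2  18.6] turn [ 0.    -0.003 -0.   ] | at [ 399.3 -208.9  218.7] yaw 3.133 q7 1.51 t 45.0
```

View pics/w8.png

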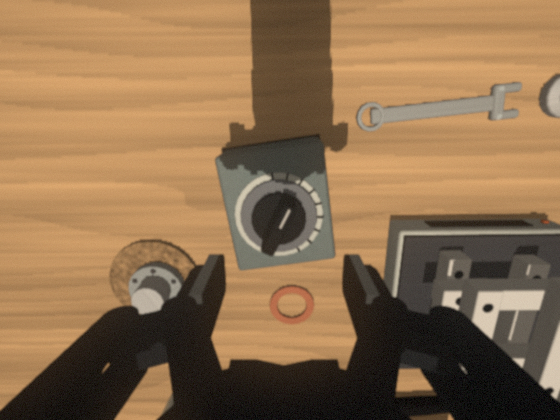

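Run:
```python
from h import *
im=cv2.imread('pics/w8.png')[170:270,230:340]
im=cv2.convertScaleAbs(im,alpha=2.2,beta=10)
cv2.imwrite('pics/c2.png',cv2.resize(im,None,fx=6,fy=6,interpolation=cv2.INTER_CUBIC)[:600])
```

```text
(no output)
```

View pics/c2.png

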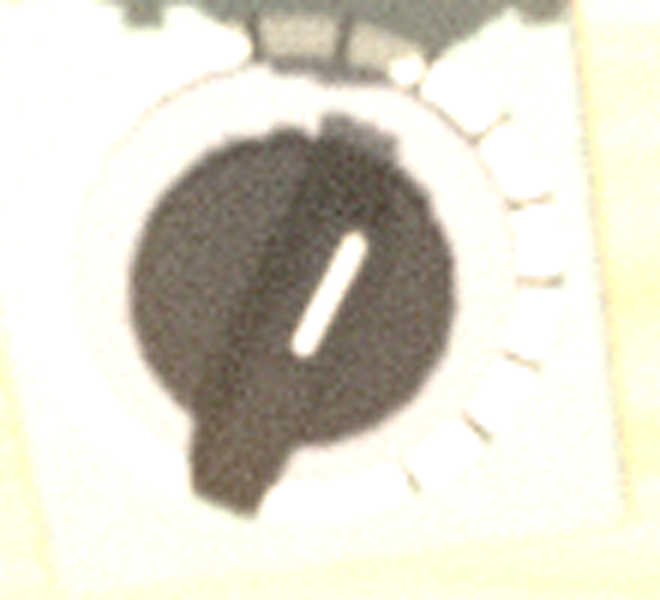

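The crop shows the pointer line from picture pixel (280.5,228), near the knob's centre, to (289.3,210). The plain end of the bar is at about (269.5,251).

Run:
```python
from h import *
c=viewer.calibration('wrist')
a,b,e=[onz(c,p,.104)*1e3 for p in ((280.5,228),(289.3,210),(269.5,251.5))]
for u,v in ((b,a),(b,e)): d=v-u;print(u,v,np.linalg.norm(d),np.arctan2(d[1],d[0]))
ctr=onz(c,(230+293/6,170+290/6),.072)*1e3;print('base circle',ctr)
d=a-b;ang=np.arctan2(d[1],d[0]);go(ctr[0],ctr[1],140,ang)
```

```text
[ 410.90250312 -202.26958799  104.        ] [ 428.22157509 -210.31822773  104.        ] 19.09792804031231 -0.4350331549376148
[ 410.90250312 -202.26958799  104.        ] [ 451.88704867 -220.85662754  104.        ] 45.00234453161366 -0.4257718064305069
base circle [ 430.72904838 -212.34555745   72.        ]
d [-29.5  -4.8  79.1] turn [ 0.001 -0.001  0.429] | at [ 401.3 -207.5  219.1] yaw 3.136 q7 1.51 t 45.0
```

```bash
python3 -m inch '[0.7,-10,-1,5,0,0,0.1, 0.7,-20,-2,20,0,0,0.21, 0.7,-28,-3,40,0,0,0.32, 0.7,-28,-3,65,0,0,0.43, 0.7,-28,-3,90,0,0,0.43, 0.7,-28,-3,112,0,0,0.43, 0.7,-28,-3,128,0,0,0.43, 0.7,-28,-3,135,0,0,0.43, 0.7,-28,-3,138,0,0,0.43, 0.7,-28,-3,138,0,0,0.43]'
python3 -m inch '[0.7,0,0,0,0,0,0, 0,0,0,0,0,0,0, 0,0,0,0,0,0,0, 0,0,0,0,0,0,0, 0,0,0,0,0,0,0, 0,0,0,0,0,0,0, 0,0,0,0,0,0,0, 0,0,0,0,0,0,0, 0,0,0,0,0,0,0, 0,0,0,0,0,0,0]' 30
python3 -c "
from h import *
go(429,-211,80,-.43);s=ctrl.state();print(s['wrist_torque'],s['width'])"
```

```text
time: 45.85
tool_pos: [0.4305, -0.21, 0.081]
orientation: [0.675, 3.068, 0.002]
contact_force: [-0.2, -0.2, 0.2]
width: 0.0594
finger_force: 0.0
time: 46.68
tool_pos: [0.4284, -0.2147, 0.0822]
orientation: [0.685, 3.066, -0.007]
contact_force: [-2.7, -6.0, 6.5]
width: 0.0132
finger_force: 33.7
d [1.1 3.6 2.2] turn [-0.004  0.001 -0.009] | at [ 428.4 -214.7   82.2] yaw 2.702 q7 1.05 t 46.7
[-1.26040643  0.4667803   0.03532238] 0.013197372398960287
```

```bash
python3 -m inch '[0,0,-2,0,0,0,0, 0,0,-4,0,0,0,0, 0,0,-6,0,0,0,0, 0,0,-6,0,0,0,0, 0,0,-6,0,0,0,0, 0,0,-6,0,0,0,0.05, 0,0,-6,0,0,0,0.13, 0,0,-6,0,0,0,0.21, 0,0,-6,0,0,0,0.3, 0,0,-6,0,0,0,0.3]'
python3 -c "
from h import *
go(429,-211,80);s=ctrl.state();print(s['wrist_torque'],s['width'])"
```

```text
time: 47.52
tool_pos: [0.4283, -0.215, 0.0822]
orientation: [1.132, 2.928, 0.004]
contact_force: [0.8, 5.5, 8.3]
width: 0.0139
finger_force: 33.8
d [2.2 3.4 2.2] turn [0.003 0.001 0.   ] | at [ 428.3 -215.    82.2] yaw 2.404 q7 0.89 t 47.5
[ 1.10351901 -0.1647991  -0.01610259] 0.013853977508766045
```

```bash
python3 -m inch '[0,1,2,0,0,0,0, 0,1,2,0,0,0,0.06, 0,1,2,0,0,0,0.14, 0,1,2,0,0,0,0.22, 0,1,2,0,0,0,0.3, 0,1,2,0,0,0,0.38, 0,1,2,0,0,0,0.46, 0,1,2,0,0,0,0.54, 0,1,2,0,0,0,0.6, 0,1,2,0,0,0,0.6]' 40
python3 -c "
from h import *
go(429,-211,80);s=ctrl.state();print(s['wrist_torque'],s['width'])"
python3 -m inch '[0,0,0,0,0,0,0.06, 0,0,0,0,0,0,0.14, 0,0,0,0,0,0,0.22, 0,0,0,0,0,0,0.3, 0,0,0,0,0,0,0.38, 0,0,0,0,0,0,0.46, 0,0,0,0,0,0,0.54, 0,0,0,0,0,0,0.6, 0,0,0,0,0,0,0.66, 0,0,0,0,0,0,0.7]'
python3 -c "
from h import *
go(429,-211,80);s=ctrl.state();print(s['wrist_torque'],s['width'])"
```

```text
time: 48.35
tool_pos: [0.4283, -0.215, 0.0822]
orientation: [1.948, 2.462, 0.001]
contact_force: [0.4, 0.4, 7.7]
width: 0.0127
finger_force: 40.6
d [3.7 1.6 2.2] turn [0.002 0.001 0.   ] | at [ 428.3 -215.    82.2] yaw 1.803 q7 0.56 t 48.4
[ 0.06251766  0.06071668 -0.02489216] 0.012707427565070763
time: 49.18
tool_pos: [0.4282, -0.215, 0.0822]
orientation: [2.675, 1.645, 0.002]
contact_force: [-0.2, 0.3, 7.0]
width: 0.0132
finger_force: 40.6
d [ 4.  -1.1  2.2] turn [ 0.002 -0.    -0.   ] | at [ 428.2 -215.    82.2] yaw 1.103 q7 0.19 t 49.2
[-0.01602765  0.08359921  0.0599501 ] 0.01324616489110447
```

```bash
python3 -m inch '[0,0,0,0,0,0,0.06, 0,0,0,0,0,0,0.14, 0,0,0,0,0,0,0.22, 0,0,0,0,0,0,0.3, 0,0,0,0,0,0,0.38, 0,0,0,0,0,0,0.46, 0,0,0,0,0,0,0.54, 0,0,0,0,0,0,0.6, 0,0,0,0,0,0,0.66, 0,0,0,0,0,0,0.7]'
python3 -c "
from h import *
go(429,-211,80);s=ctrl.state();print(s['wrist_torque'],s['width'],s['joint_positions'].round(2))"
python3 -m inch '[0,0,0,0,0,0,0.03, 0,0,0,0,0,0,0.06, 0,0,0,0,0,0,0.09, 0,0,0,0,0,0,0.12, 0,0,0,0,0,0,0.15, 0,0,0,0,0,0,0.18, 0,0,0,0,0,0,0.21, 0,0,0,0,0,0,0.24, 0,0,0,0,0,0,0.24, 0,0,0,0,0,0,0.24]'
python3 -c "
from h import *
go(429,-211,80);s=ctrl.state();print(s['wrist_torque'],s['width'],s['joint_positions'].round(2))"
```

```text
time: 50.02
tool_pos: [0.4291, -0.2141, 0.0826]
orientation: [3.071, 0.656, 0.004]
contact_force: [-1.7, -1.2, 14.3]
width: 0.0132
finger_force: 173.7
d [ 1.2 -2.9  2.6] turn [ 0.002 -0.002 -0.   ] | at [ 429.1 -214.1   82.6] yaw 0.421 q7 -0.18 t 50.0
[-0.18445216  0.30384336  4.21254535] 0.013230372043639296 [ 0.24  0.79  0.22  2.13 -0.6   0.28 -0.18]
time: 50.85
tool_pos: [0.4292, -0.214, 0.0829]
orientation: [3.121, 0.334, 0.001]
contact_force: [-5.3, -6.5, 18.5]
width: 0.0132
finger_force: 348.6
d [ 0.4 -3.   2.8] turn [ 0.003 -0.    -0.   ] | at [ 429.2 -214.    82.9] yaw 0.213 q7 -0.3 t 50.9
[-1.1009346   1.03345809 10.17201262] 0.013216458296719844 [ 0.21  0.8   0.26  2.13 -0.69  0.29 -0.3 ]
```

```bash
python3 -m inch '[0,0,0,0,0,0,-0.06, 0,0,0,0,0,0,-0.12, 0,0,0,0,0,0,-0.16, 0.7,0,0,0,0,0,-0.16, 0.7,0,0,0,0,0,-0.16, 0.7,0,0,0,0,0,-0.16, 0.7,0,0,0,0,0,-0.16, 0.7,0,0,-15,0,0,-0.16, 0.7,0,0,-40,0,0,-0.16, 0.7,0,0,-65,0,0,-0.16]'
python3 -m inch '[0.7,0,0,-20,0,0,-0.1, 0.7,0,0,-40,0,0,-0.2, 0.7,0,0,-60,0,0,-0.3, 0.7,0,0,-70,0,0,-0.38, 0.7,0,0,-70,0,0,-0.38, 0.7,0,0,-70,0,0,-0.38, 0.7,0,0,-70,0,0,-0.38, 0.7,0,0,-70,0,0,-0.38, 0.7,0,0,-70,0,0,-0.38, 0.7,0,0,-70,0,0,-0.38]'
python3 -c "
from h import *
go(429,-211,80);im,c=cap('wrist','w9.png')
p=proj(c,(.4283,-.215,.104)).round().astype(int);print(p)
x,y=p;k=im[max(0,y-75):y+75,max(0,x-100):x+100];k=cv2.convertScaleAbs(k,alpha=2,beta=10)
cv2.imwrite('pics/c3.png',cv2.resize(k,None,fx=4,fy=4,interpolation=cv2.INTER_CUBIC));print(k.shape)"
```

```text
time: 51.68
tool_pos: [0.4262, -0.2146, 0.1464]
orientation: [-3.099, -0.504, 0.004]
contact_force: [1.3, -0.4, -0.2]
width: 0.0596
finger_force: 0.0
time: 52.52
tool_pos: [0.4271, -0.2145, 0.2156]
orientation: [-2.948, -1.084, 0.002]
contact_force: [0.2, 0.3, 0.7]
width: 0.06
finger_force: 0.0
d [  3.8  -1.2 135.6] turn [-0.001  0.001 -0.   ] | at [ 427.1 -214.5  215.6] yaw 0.705 q7 -0.12 t 52.5
[285 201]
(150, 200, 3)
```

View pics/c3.png

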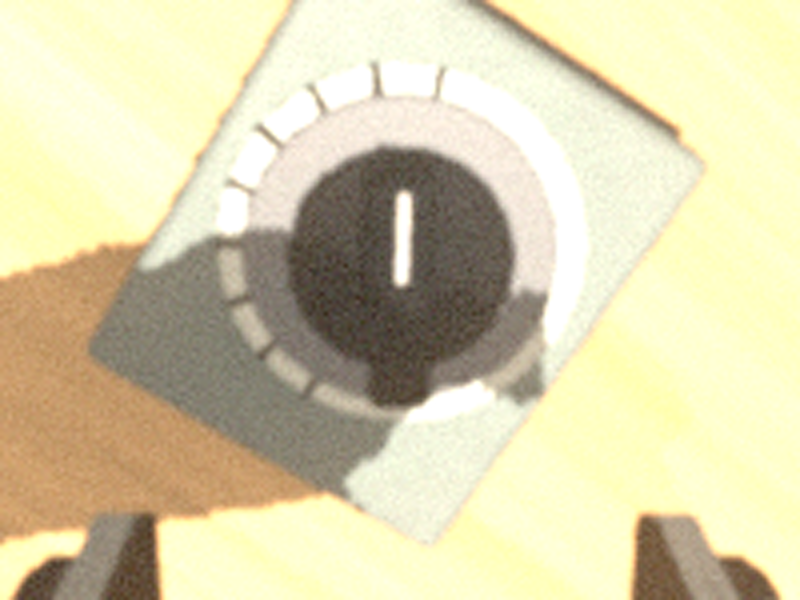

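The knob's bar now points straight up the picture, with the pointer from crop (401,285) to (403,192). That is a turn of about 2.0 rad, ending near the last tick, and the torque rose to 10 N m against the stop. I grip it squarely once more and push to make sure.

```bash
python3 -m inch '[0.7,0,1,20,0,0,0, 0.7,0,1,45,0,0,0, 0.7,0,1,70,0,0,0, 0.7,0,1,95,0,0,0, 0.7,0,1,115,0,0,0, 0.7,0,1,128,0,0,0, 0.7,0,1,133,0,0,0, 0,0,1,133,0,0,0, 0,0,1,133,0,0,0, 0,0,1,133,0,0,0]' 40
python3 -m inch '[0,0,0,0,0,0,0, 0,0,0,0,0,0,0, 0,0,0,0,0,0,0, 0,0,0,0,0,0,0, 0,0,0,0,0,0,0.02, 0,0,0,0,0,0,0.04, 0,0,0,0,0,0,0.06, 0,0,0,0,0,0,0.08, 0,0,0,0,0,0,0.08, 0,0,0,0,0,0,0.08]'
python3 -c "
from h import *
go(429,-211,80);print(ctrl.state()['wrist_torque'])"
python3 -m inch '[0,0,0,0,0,0,0.02, 0,0,0,0,0,0,0.04, 0,0,0,0,0,0,0.06, 0,0,0,0,0,0,0.08, 0,0,0,0,0,0,0.1, 0,0,0,0,0,0,0.12, 0,0,0,0,0,0,0.12, 0,0,0,0,0,0,0.12, 0,0,0,0,0,0,0.12, 0,0,0,0,0,0,0.12]'
python3 -c "
from h import *
go(429,-211,80);print(ctrl.state()['wrist_torque'])"
```

```text
time: 53.4
tool_pos: [0.4286, -0.2157, 0.084]
orientation: [2.947, 1.085, 0.002]
contact_force: [-0.4, 0.6, -0.1]
width: 0.0237
finger_force: 0.0
time: 54.23
tool_pos: [0.4277, -0.2153, 0.0843]
orientation: [2.987, 0.973, -0.0]
contact_force: [-3.1, -0.6, 6.9]
width: 0.0131
finger_force: 52.1
d [ 3.6 -2.7  4.3] turn [0. 0. 0.] | at [ 427.7 -215.3   84.3] yaw 0.63 q7 -0.04 t 54.2
[0.02035599 0.56514067 0.91253352]
time: 55.07
tool_pos: [0.4277, -0.2152, 0.0844]
orientation: [3.036, 0.806, -0.001]
contact_force: [-3.9, -1.7, 9.3]
width: 0.0134
finger_force: 107.8
d [ 3.2 -3.1  4.4] turn [0.001 0.001 0.   ] | at [ 427.7 -215.2   84.4] yaw 0.519 q7 -0.11 t 55.1
[-0.28399294  0.89591648  2.94314873]
```

Torque builds immediately from yaw 0.70, so the knob is at its stop. Release, retreat and check everything.

```bash
python3 -m inch '[0.7,0,0,0,0,0,0, 0.7,0,0,0,0,0,0, 0.7,0,0,0,0,0,0, 0.7,0,0,0,0,0,0, 0.7,0,0,-15,0,0,0, 0.7,0,0,-40,0,0,0, 0.7,0,0,-65,0,0,0, 0.7,0,0,-95,0,0,-0.1, 0.7,0,0,-120,0,0,-0.18, 0.7,0,0,-140,0,0,-0.18]'
python3 -m inch '[0.7,0,0,0,0,0,0, 0.7,-5,0,0,0,0,0, 0.7,-15,0,0,0,0,0, 0.7,-25,0,0,0,0,0, 0.7,-30,0,0,0,0,0, 0.7,-30,0,0,0,0,0, 0.7,-30,0,0,0,0,0, 0.7,-30,0,0,0,0,0, 0.7,-30,0,0,0,0,0, 0.7,-30,0,0,0,0,0]'
python3 - <<'E'
from h import *
a,c=cap('scene','s9.png');w,cw=cap('wrist','w10.png')
p=proj(cw,(.4283,-.215,.104)).round().astype(int);x,y=p
k=cv2.resize(w[max(0,y-60):y+60,max(0,x-50):x+50],(250,300))
s=cv2.resize(a[190:400,120:380],(530,428))
o=np.zeros((428,780,3),np.uint8);o[:,:530]=s;o[:300,530:]=k;cv2.imwrite('pics/f.png',o);go(429,-211,200)
m=cv2.inRange(cv2.cvtColor(w,cv2.COLOR_BGR2GRAY)[y-22:y+22,x-12:x+12],140,255);ys,xs=np.where(m)
if len(xs)>5:
    vx,vy,x0,y0=cv2.fitLine(np.c_[xs,ys].astype(np.float32),2,0,.01,.01).ravel()
    A,B=[onz(cw,(x-12+x0+t*vx,y-22+y0+t*vy),.104) for t in(0,10)];d=B-A;print('pointer axis',np.arctan(d[1]/d[0]),len(xs))
E
```

```text
time: 55.9
tool_pos: [0.4282, -0.216, 0.2252]
orientation: [2.956, 1.059, 0.002]
contact_force: [1.2, -0.7, -0.6]
width: 0.0598
finger_force: 0.0
time: 56.73
tool_pos: [0.4052, -0.2341, 0.2231]
orientation: [-2.958, -1.057, -0.0]
contact_force: [-0.4, 0.2, 0.4]
width: 0.0595
finger_force: 0.0
d [33.2 -2.8 23.2] turn [-0. -0.  0.] | at [ 405.1 -234.2  223.2] yaw 0.686 q7 -0.07 t 56.8
pointer axis 0.6802797099349425 33
```

View pics/f.png

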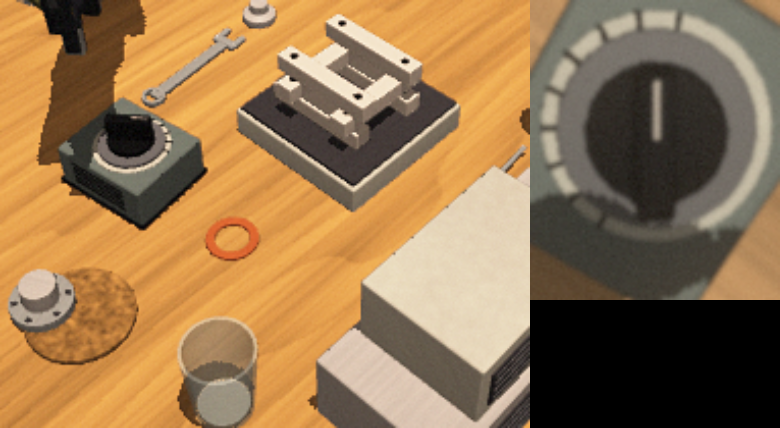

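The picture shows the knob at its stop (0.68 rad, barely changed), and the stack, bottle and beaker in order. The flange has been knocked towards the edge of the cork: its hub is at crop (40,283) and the cork's centre at (80,312). It has to be re-centred, so I locate it in two views.

```bash
cat > fl.py <<'E'
from h import *
def locate():
    S,cs=cap('scene');T,ct=cap('top')
    def hub(im,c,box):
        x0,y0,x1,y1=box;g=cv2.cvtColor(im,cv2.COLOR_BGR2HSV)[y0:y1,x0:x1]
        m=((g[...,1]<70)&(g[...,2]>70)).astype(np.uint8)
        n,l,st,ce=cv2.connectedComponentsWithStats(m);i=max(range(1,n),key=lambda i:st[i,4])
        v=np.where(l==i,g[...,2],0);top=(v>0.88*np.percentile(v[l==i],95)).astype(np.uint8)
        n2,l2,s2,c2=cv2.connectedComponentsWithStats(top);j=max(range(1,n2),key=lambda i:s2[i,4])
        return ce[i]+[x0,y0],st[i],c2[j]+[x0,y0],s2[j]
    hs=hub(S,cs,(110,300,190,380));ht=hub(T,ct,(395,165,465,235))
    print('scene',hs,onz(cs,hs[2],.046)*1e3);print('top',ht,'all@.03',onz(ct,ht[0],.03)*1e3,'hub',onz(ct,ht[2],.046)*1e3)
    print('tri',tri(cs,hs[2],ct,ht[2]))
E
python3 -c "
from fl import *
locate()"
```

```text
scene (array([139.95956873, 337.32884097]), array([ 14,  22,  33,  31, 742], dtype=int32), array([137.57 , 329.165]), array([ 19,  22,  18,  15, 200], dtype=int32)) [ 503.98011936 -403.77840678   46.        ]
top (array([432.78125, 204.46875]), array([31, 35, 17, 11, 96], dtype=int32), array([433.53846154, 202.74358974]), array([35, 35, 11,  7, 39], dtype=int32)) all@.03 [ 524.1299518  -386.27175033   30.        ] hub [ 525.89708618 -382.15129805   46.        ]
tri (array([ 0.51725011, -0.39391491,  0.04893534]), np.float64(0.02978312019935435))
```

```bash
python3 -m inch '[0.7,-4,18,0,0,0,0, 0.7,-12,48,0,0,0,0, 0.7,-20,80,0,0,0,0, 0.7,-28,112,0,0,0,0, 0.7,-36,144,0,0,0,0, 0.7,-43,170,0,0,0,0, 0.7,-48,188,0,0,0,0, 0.7,-49,194,0,0,0,0, 1,-49,194,0,0,0,0, 1,-49,194,0,0,0,0]'
python3 - <<'E'
from h import *
im,c=cap('wrist','w11.png');go(506,-403,200)
p=proj(c,(.506,-.403,.046));print('expect hub',p,'cork',proj(c,(.541,-.38,.008)))
g=cv2.cvtColor(im,cv2.COLOR_BGR2HSV)
m=((g[...,1]<70)&(g[...,2]>60)).astype(np.uint8);n,l,st,ce=cv2.connectedComponentsWithStats(m)
for i in range(1,n):
    if st[i,4]>300: print(st[i],ce[i].round(1),onz(c,ce[i],.03).round(3)*1e3)
E
```

```text
time: 57.77
tool_pos: [0.4895, -0.4145, 0.2228]
orientation: [-2.957, -1.056, 0.0]
contact_force: [-0.9, 1.2, -0.0]
width: 0.0812
finger_force: 0.0
d [19.6  2.  22.9] turn [-0.002 -0.001  0.   ] | at [ 489.6 -413.9  222.9] yaw 0.687 q7 0.05 t 57.8
expect hub [285.20233792 165.36439211] cork [288.96975094 122.7794497 ]
[    8    15   169   178 13016] [ 87.9 103.1] [ 424. -204.   30.]
[ 255  131   61   61 2904] [284.8 161.3] [ 507. -402.   30.]
[ 376  242  184  143 6728] [473.6 304.5] [ 518. -709.   30.]
[155 262  37  52 538] [171.8 288.7] [ 290. -394.   30.]
[ 323  302   59   75 1481] [353.2 346.5] [ 370. -635.   30.]
```

The wrist view and the scene view agree: the flange is at (506,-402), lying flat. I re-grasp it and carry it back to the centre (540,-380).

```bash
python3 -m inch '[1,10,1,20,0,0,0, 1,19,2,50,0,0,0, 1,19,2,85,0,0,0, 1,19,2,115,0,0,0, 1,19,2,145,0,0,0, 1,19,2,168,0,0,0, 1,19,2,184,0,0,0, 1,19,2,192,0,0,0, 1,19,2,195,0,0,0, 1,19,2,195,0,0,0]'
python3 -m inch '[0.3,0,0,0,0,0,0, 0.3,0,0,0,0,0,0, 0.3,0,0,0,0,0,0, 0.3,0,0,0,0,0,0, 0.3,0,0,0,0,0,0, 0.3,0,0,0,0,0,0, 0.3,0,0,0,0,0,0, 0.3,0,0,-5,0,0,0, 0.3,0,0,-15,0,0,0, 0.3,0,0,-25,0,0,0]' 80
python3 -c "
from h import *
go(540,-380,28)"
```

```text
time: 58.65
tool_pos: [0.5058, -0.4044, 0.0284]
orientation: [-2.958, -1.057, 0.0]
contact_force: [-0.4, 0.4, 0.9]
width: 0.0853
finger_force: 0.0
time: 59.48
tool_pos: [0.5053, -0.4046, 0.0533]
orientation: [-2.957, -1.056, 0.001]
contact_force: [-0.2, -0.4, -4.1]
width: 0.0371
finger_force: 80.7
d [42.4  2.9 25.3] turn [-0.002  0.    -0.   ] | at [ 505.3 -404.6   53.3] yaw 0.686 q7 0.1 t 59.5
```

```bash
python3 -m inch '[0.3,8,1,0,0,0,0, 0.3,20,2,0,0,0,0, 0.3,33,3,0,0,0,0, 0.3,42,3,0,0,0,0, 0.3,42,3,8,0,0,0, 0.3,42,3,15,0,0,0, 0.3,42,3,20,0,0,0, 0.3,42,3,23,0,0,0, 0.3,42,3,24,0,0,0, 0.3,42,3,25,0,0,0]'
python3 -c "
from h import *
go(540,-380,28);print(ctrl.state()['contact_force'])"
```

```text
time: 60.32
tool_pos: [0.5384, -0.3808, 0.0296]
orientation: [-2.957, -1.053, 0.002]
contact_force: [-5.3, 6.8, 18.5]
width: 0.037
finger_force: 82.9
d [1.7 0.4 1.6] turn [-0.003  0.    -0.   ] | at [ 538.4 -380.8   29.6] yaw 0.684 q7 0.05 t 60.3
[-5.32610534  6.78901898 18.46942719]
```

On the cork (18 N of contact). I release, rise and check it again in the wrist and scene views.

```bash
python3 -m inch '[0.3,0,0,-1,0,0,0, 1,0,0,-1,0,0,0, 1,0,0,-1,0,0,0, 1,0,0,-1,0,0,0, 1,0,0,-1,0,0,0, 1,0,0,-1,0,0,0, 1,0,0,-15,0,0,0, 1,0,0,-45,0,0,0, 1,0,0,-80,0,0,0, 1,0,0,-115,0,0,0]'
python3 -m inch '[1,-15,0,-20,0,0,0, 1,-40,0,-40,0,0,0, 1,-65,0,-60,0,0,0, 1,-75,0,-80,0,0,0, 1,-75,0,-80,0,0,0, 1,-75,0,-80,0,0,0, 1,-75,0,-80,0,0,0, 1,-75,0,-80,0,0,0, 1,-75,0,-80,0,0,0, 1,-75,0,-80,0,0,0]'
python3 - <<'E'
from h import *
im,c=cap('wrist');S,cs=cap('scene');T,_=cap('top')
for n,I,cc,box in (('wrist',im,c,(200,80,370,250)),('scene',S,cs,(125,305,200,380))):
    x0,y0,x1,y1=box;g=cv2.cvtColor(I,cv2.COLOR_BGR2HSV)[y0:y1,x0:x1];m=((g[...,1]<70)&(g[...,2]>60)).astype(np.uint8);k,l,st,ce=cv2.connectedComponentsWithStats(m)
    i=max(range(1,k),key=lambda i:st[i,4]);print(n,st[i],onz(cc,ce[i]+[x0,y0],.026).round(4)*1e3,'expected',proj(cc,(.540,-.380,.026)).round())
# stack unchanged since f.png?
o=cv2.imread('pics/s9.png');d=cv2.absdiff(o,S).max(2)[190:300,235:350];print('stack diff px',(d>40).sum())
print(ctrl.state()['contact_force'],ctrl.state()['time'])
E
```

```text
time: 61.15
tool_pos: [0.5398, -0.3807, 0.1451]
orientation: [-2.958, -1.056, 0.001]
contact_force: [0.6, -0.3, 1.3]
width: 0.0856
finger_force: 0.0
time: 61.98
tool_pos: [0.4825, -0.4273, 0.2222]
orientation: [-2.956, -1.058, 0.001]
contact_force: [0.4, -0.6, -0.3]
width: 0.0855
finger_force: 0.0
wrist [  53    0   64   66 3362] [ 539.9 -381.1   26. ] expected [284. 111.]
scene [ 17  20  33  31 766] [ 544.9 -384.9   26. ] expected [158. 338.]
stack diff px 0
[-1.12901015  0.56105293  1.01708167] 62.1333
```

The flange is centred, the stack is unchanged, and the arm is clear of everything. I hand it in.

```bash
python3 -c "
from plant import ctrl
print(ctrl.finish_job())"
```

```text
the job is handed in; nothing more can be done
None
```

I handed the job in at about 62 s, before any verdict was shown: flange upright and centred on the cork (put back after it was knocked aside), six white bars stacked crosswise on the plate, knob at its clockwise stop, bottle and beaker standing.

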